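# Put the tea things back on their own stands

### The arm

A 6-joint arm with a two-finger parallel gripper is mounted at the origin on the work surface. World frame = base frame: x ahead of the robot, y to its left, z up, the work surface at z = 0. Lengths are in m, angles in degrees, forces in N, time in s.
With the tool pointing down it reaches from about 0.25 to 0.725 m from the base axis. Payload 9.7 kg.
Tool frame: the origin (TCP) lies midway between the tips of the shut fingers; the grasp point (between the pads) lies 19 mm behind it; y points along the fingers, x is the direction in which the jaws open and shut, and the axes are right-handed (so a half turn about y gives the same grasp; the last joint's range is limited). The gripper opens to 85 mm and grips with 20 to 120 N. Pads are 22 mm wide; open, the fingers measure 114 mm over their backs; the gripper's body (76 mm by 85 mm) begins 54 mm behind the grasp point. The pads swing forward as they close: fully open they stand 13 mm farther back than shut.
Start: joints at [-73.797, 4.979, 10.078, 95.1, 0, 90], TCP at [0.153, -0.528, 0.231] pointing down, gripper open.
Joint ranges: [-179.16, 179.16], [-48.56, 103.87], [-65.8, 70.77], [-126.05, 130.52], [-82.76, 87.17], [-180, 180]. Speed limits (degrees/s): [127.2, 127.2, 147.25, 180, 180, 180].

### API

Orientations are given as [roll, pitch, yaw] about the fixed x, y, z axes, in that order (R = Rz(yaw) Ry(pitch) Rx(roll)).
In Python, from workcell import get_obs, camera, job_done gives the robot as it stands.
- The arm moves only by the tool play_rows, never from a script. Its argument "moves" is a list of rows, each a list of 3 entries, a list of its own where there are three numbers: the turn, a rotation vector about the tool's x, y, z in degrees, then the shift along the tool's x, y, z in m, then the opening in per cent of the stroke, from 0 (shut) to 100 (fully open). A call has exactly 5 rows; each row is the pose to reach, as a shift and turn from the pose commanded when the call began, along the tool's axes at that moment; what a row does not reach only later rows make up. A row lasts 1/10 s, in which the tool goes at most 50 mm and 8.59 degrees, less where a joint would pass 70% of its speed; a pose out of reach is approached as far as the arm can. A call with a gripper value outside its range is refused whole. The fingers move at their own pace and stop on an object; "grip_force" is the grip in N (left out, the last holds). Time passes only in rows, so rows that repeat a pose let the fingers close, or fill a call up. It gives the time, the measured TCP pose, the force and the opening at its end, in the units of the state.
- get_obs(): the state, without advancing time (a new reading comes with each control period).
- camera(name): name is "scene" or "top"; returns a dict with "img" (420x560x3 uint8, red, green, blue), "fov_y" (degrees; the focal length in pixels is half the picture's height over the tangent of half this angle, whatever the lens; pixels are square), "cx", "cy" (the principal point, pixels), "k1" (the pictures are not rectified: a ray, as slopes to the right and down, at radius r is drawn at 1 + k1 r^2 times it, then the intrinsics apply), "world_from_camera" (4x4, takes a point from camera to world coordinates). Camera axes: x right, y up, looking along -z (the intrinsics and any distortion apply to the point x, -y, -z); pixel columns grow to the right and rows downward; lengths in m; the calibration is good to about 2 mm. A picture is of the moment at which its call begins. There is no depth.
- job_done(): hands the job in, once; it reports no verdict.
The state is a dict: "time": time; "q": joint angles; "qd": joint speeds; "joint_efforts": joint torques, N m; "ee_pos": TCP position; "tcp_rot": TCP orientation; "wrist_force": force on the tool from outside, world axes, zero at the start; "torque": the same for the moment, N m; "opening": finger opening in m.
Only numpy, scipy, OpenCV 4.12 (cv2) and the standard library are available. Lean on these libraries where they do the work, as an engineer would, in place of code of your own. Each camera call takes 0.05 s, during which the arm holds its last target.

### The job

The kettle, the caddy and the bowl on the tea shelf each stand on another's stand. Using the empty bamboo mat as the spare spot, swap them round one at a time so that the iron kettle ends on the hexagonal cork trivet, the ivory caddy on the square board and the celadon bowl on the round saucer, each upright and centred on its stand. Set them down gently without dropping or tipping them, and leave the whisk, the incense case and the bamboo lid rest where they are.

Things in the scene. Friction and masses are not known exactly. Their poses are not given: they have to be found in the camera images.
- kettle: Dark iron kettle, 104 mm wide, 0.6 kg. Origin: centre of its flat foot (76 mm wide), z up. Short spout along +x, tip 77 mm out. Rigid bail over the top along x; its straight grip bar (66 mm along x, 13 wide in y, 13 high) is centred 142 mm above the origin; the lid knob ends 102 mm up. Lift by the bar, fingers closing along y. Starts on the square board.
- caddy: Ivory porcelain caddy: upright cylinder 58 mm in diameter, straight walls from 5 to 58 mm height, thin dark seam at 49 mm (the lid is fast), domed top and small knob ending 78 mm up; 0.22 kg. Origin: centre of its underside, z up. Starts on the round saucer.
- bowl: Small celadon (grey-green) open bowl, 64 mm outside diameter, upright walls from 28 mm height to the rim at 52 mm, narrower below, foot 40 mm wide; wall 4.5 mm; 0.16 kg. Origin: centre of the foot's underside, z up. Can be gripped across the outside near the rim. Starts on the hexagonal trivet.
- hex_trivet: The kettle's stand: regular hexagon of cork, 118 mm across the flats. Fixed on the shelf top, 8 mm thick; origin at the centre of its underside, z up: a thing standing on it has its own origin 8 mm higher. Its place on the shelf changes.
- square_board: The caddy's stand: square light wooden board, 112 mm a side. Fixed on the shelf top, 8 mm thick; origin at the centre of its underside, z up: a thing standing on it has its own origin 8 mm higher. Its place on the shelf changes.
- round_saucer: The bowl's stand: round brown wooden saucer disc with a flat top, 124 mm in diameter. Fixed on the shelf top, 8 mm thick; origin at the centre of its underside, z up: a thing standing on it has its own origin 8 mm higher. Its place on the shelf changes.
- bamboo_mat: The spare spot: rectangular slatted bamboo mat with a flat top, 150 mm along its x and 110 mm along its y, empty at the start. Fixed on the shelf top, 8 mm thick; origin at the centre of its underside, z up: a thing standing on it has its own origin 8 mm higher. Its place on the shelf changes.
- whisk: Bystander, loose: bamboo tea whisk on a white porcelain holder, upright, 60 mm across, 104 mm high; origin at the centre of its underside, on the shelf top.
- incense_case: Bystander, loose: round flat reddish-brown incense case with a brass line, 52 mm across, 24 mm high; origin at the centre of its underside, on the shelf top.
- lid_rest: Bystander, loose: bamboo ring on the shelf top, 48 mm across, 45 mm high; origin at the centre of its underside. The shelf under all this is 340 mm deep (x), 600 mm wide, its top 65 mm above the table; its drawer stands ajar on the robot's side, below the top (not needed). Nothing on the shelf is taller than the kettle's 149 mm.
Not all that is in view belongs to the job. What is shaped like the caddy but yellow is not meant.

How it is judged (in metres and radians):
On the way:
1. one of the kettle, the caddy and the bowl stands upright and released on the bamboo mat (its centre within 30 mm of the mat's centre) (((horizontal distance between kettle and bamboo_mat below 0.03 m and z of kettle in the frame of bamboo_mat between 0.005 and 0.0115 m and angle between kettle's own z axis and vertical below 0.1 rad and linear speed of kettle below 0.02 m/s and contact force between the fingers and kettle below 0.05 N) or (horizontal distance between caddy and bamboo_mat below 0.03 m and z of caddy in the frame of bamboo_mat between 0.005 and 0.0115 m and angle between caddy's own z axis and vertical below 0.1 rad and linear speed of caddy below 0.02 m/s and contact force between the fingers and caddy below 0.05 N) or (horizontal distance between bowl and bamboo_mat below 0.03 m and z of bowl in the frame of bamboo_mat between 0.005 and 0.0115 m and angle between bowl's own z axis and vertical below 0.1 rad and linear speed of bowl below 0.02 m/s and contact force between the fingers and bowl below 0.05 N))), for 0.2 s.
At the end, for the whole second after the job is handed in: The kettle stands on the hexagonal trivet, the caddy on the square board and the bowl on the round saucer, each within 15 mm of its stand's centre, resting on the stand, upright within 0.1 rad, released and still; the whisk, the incense case and the lid rest are within 20 mm of where they began (horizontal distance between kettle and hex_trivet below 0.015 m and z of kettle in the frame of hex_trivet between 0.005 and 0.0115 m and angle between each of kettle, caddy, bowl's own z axis and vertical below 0.1 rad and linear speed of each of kettle, caddy, bowl below 0.02 m/s and contact force between the fingers and kettle below 0.05 N and horizontal distance between caddy and square_board below 0.015 m and z of caddy in the frame of square_board between 0.005 and 0.0115 m and contact force between the fingers and caddy below 0.05 N and horizontal distance between bowl and round_saucer below 0.015 m and z of bowl in the frame of round_saucer between 0.005 and 0.0115 m and contact force between the fingers and bowl below 0.05 N and distance of each of whisk, incense_case, lid_rest from where it was at the start of the episode below 0.02 m); the robot touches nothing.
It fails at once if the kettle, caddy or bowl is tipped by more than 0.5 rad (angle between any of kettle, caddy, bowl's own z axis and vertical above 0.5 rad).
It fails at once if the kettle, caddy or bowl is dropped (moves at over 0.6 m/s with no finger touching it: a fall of about 20 mm) ((linear speed of kettle above 0.6 m/s and contact force between the fingers and kettle below 0.01 N) or (linear speed of caddy above 0.6 m/s and contact force between the fingers and caddy below 0.01 N) or (linear speed of bowl above 0.6 m/s and contact force between the fingers and bowl below 0.01 N)).
It fails at once if the whisk, incense case or lid rest is moved by more than 20 mm or knocked over (distance of any of whisk, incense_case, lid_rest from where it was at the start of the episode above 0.02 m or angle between any of whisk, incense_case, lid_rest's own z axis and vertical above 0.5 rad).
It also fails if it takes over 115 s, if anything falls off the work surface, if the arm or the gripper's body presses on something with over 40 N, if the wrist force passes 120 N, or if a joint passes its speed limit or range.

## Working session

There is one attempt and no reset: what is moved stays moved. The work goes in short steps, Python scripts to look and compute and a tool call to move; the robot and the scene stay as the last step left them, time stands still between calls to the robot, and variables do not carry over. Pictures are saved under pics/ and viewed, and the job is handed in when it is done.

Besides the shell and the picture viewer there is one more tool, called after "Request:" as name(argument=value, ...) on one line, values as JSON. play_rows: Moves the arm, as the interface text tells. Its arguments: {"type":"object","properties":{"moves":{"type":"array"},"grip_force":{"type":"number"}},"required":["moves"]}

```bash
ls; mkdir -p pics; python3 - <<'E'
from workcell import get_obs,camera
import cv2,numpy as np
print(get_obs())
for n in("scene","top"):
    c=camera(n); cv2.imwrite(f"pics/{n}0.png",c["img"][:,:,::-1]); print(n,{k:v for k,v in c.items() if k!="img"})
    np.save(f"pics/{n}0.npy",c["img"])
E
```

```text
pics
{'time': 0.0, 'q': array([-7.37974337e+01,  5.01132743e+00,  1.00348096e+01,  9.50993779e+01,
       -5.08268201e-04,  9.00004904e+01]), 'qd': array([-0.04619172, -0.13191381, -0.03945059, -0.08734724, -0.03661755,
       -0.02375634]), 'joint_efforts': array([ 3.98297561e-04, -5.20392287e+01,  4.64799142e+01,  1.64695247e-02,
        3.07188770e-05,  1.21109889e-05]), 'ee_pos': array([ 0.15340338, -0.5279387 ,  0.23058407]), 'tcp_rot': array([-9.00005089e+01,  7.58957218e-02, -7.37979241e+01]), 'wrist_force': array([-0.56641873, -0.38989201,  0.41091721]), 'torque': array([-0.00904479, -0.05634872,  0.00246181]), 'opening': 0.08540181630180949}
scene {'fov_y': 46.23274974421355, 'cx': 287.2050849143471, 'cy': 211.64414720567152, 'k1': -0.17050026076268907, 'world_from_camera': array([[-0.40302092, -0.5509165 ,  0.73079761,  1.18001201],
       [ 0.91518202, -0.23911322,  0.32444836,  0.22749661],
       [-0.00400059,  0.79957231,  0.6005565 ,  0.66265372],
       [ 0.        ,  0.        ,  0.        ,  1.        ]])}
top {'fov_y': 45.33244993793182, 'cx': 285.5684538877984, 'cy': 209.82279208816573, 'k1': -0.041689315595236795, 'world_from_camera': array([[-0.00263987,  0.99833958, -0.05754226,  0.41532345],
       [-0.99998869, -0.00240778,  0.00410241, -0.05386637],
       [ 0.00395704,  0.05755244,  0.99833464,  1.29753631],
       [ 0.        ,  0.        ,  0.        ,  1.        ]])}
```

View pics/scene0.png

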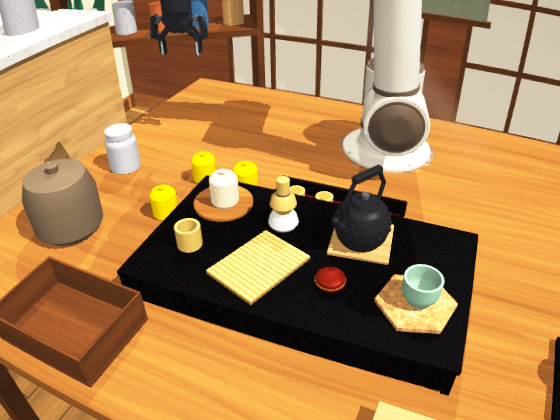

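View pics/top0.png

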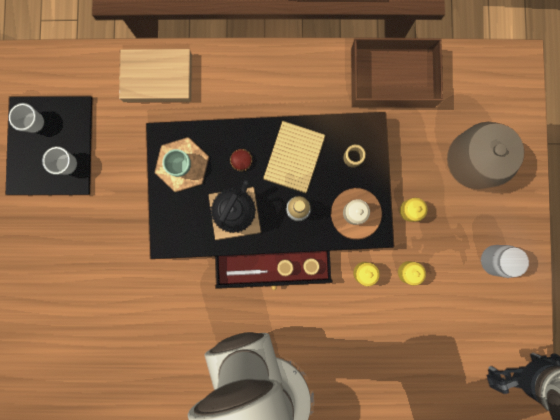

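```bash
cat > h.py <<'E'
import numpy as np,cv2
from workcell import get_obs,camera
def K(c):
    h,w=c["img"].shape[:2]; f=h/2/np.tan(np.radians(c["fov_y"]/2))
    return np.array([[f,0,c["cx"]],[0,f,c["cy"]],[0,0,1.]]),np.array([c["k1"],0,0,0,0.])
def rays(c,uv):
    k,d=K(c); p=cv2.undistortPointsIter(np.float64(uv).reshape(-1,1,2),k,d,None,None,(3,50,1e-12))[:,0] if hasattr(cv2,"undistortPointsIter") else cv2.undistortPoints(np.float64(uv).reshape(-1,1,2),k,d)[:,0]
    T=c["world_from_camera"]; v=np.c_[p[:,0],-p[:,1],-np.ones(len(p))]@T[:3,:3].T
    return T[:3,3],v
def plane(c,uv,z):
    o,v=rays(c,uv); return (o+v*((z-o[2])/v[:,2])[:,None])[:,:2]
def proj(c,P):
    k,d=K(c); T=np.linalg.inv(c["world_from_camera"]); p=np.atleast_2d(P)@T[:3,:3].T+T[:3,3]
    p=p*[1,-1,-1]; return cv2.projectPoints(p.reshape(-1,1,3),np.zeros(3),np.zeros(3),k,d)[0][:,0]
def shot(n,tag):
    c=camera(n); cv2.imwrite(f"pics/{n}{tag}.png",c["img"][:,:,::-1]); return c
def crop(c,x0,y0,x1,y1,s,fn): cv2.imwrite(fn,cv2.resize(c["img"][y0:y1,x0:x1,::-1],None,fx=s,fy=s,interpolation=cv2.INTER_CUBIC))
def tri(c1,u1,c2,u2):
    o1,v1=rays(c1,[u1]);o2,v2=rays(c2,[u2]);v1=v1[0]/np.linalg.norm(v1);v2=v2[0]/np.linalg.norm(v2)
    s=np.linalg.lstsq(np.c_[v1,-v2],o2-o1,rcond=None)[0]
    a=o1+s[0]*v1;b=o2+s[1]*v2; return (a+b)/2,np.linalg.norm(a-b)
def blob(c,lo,hi,box,k=3):
    hsv=cv2.cvtColor(c["img"],cv2.COLOR_RGB2HSV); m=cv2.inRange(hsv,np.array(lo),np.array(hi))
    b=np.zeros_like(m);x0,y0,x1,y1=box;b[y0:y1,x0:x1]=m[y0:y1,x0:x1]
    b=cv2.morphologyEx(b,cv2.MORPH_CLOSE,np.ones((k,k)))
    cs,_=cv2.findContours(b,cv2.RETR_EXTERNAL,cv2.CHAIN_APPROX_NONE); return max(cs,key=cv2.contourArea)[:,0]
E
python3 - <<'E'
from h import *
c=camera("top"); crop(c,140,105,405,265,3,"pics/topcrop.png")
s=camera("scene"); crop(s,120,140,480,360,2.2,"pics/scenecrop.png")
E
```

```text
(no output)
```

View pics/topcrop.png

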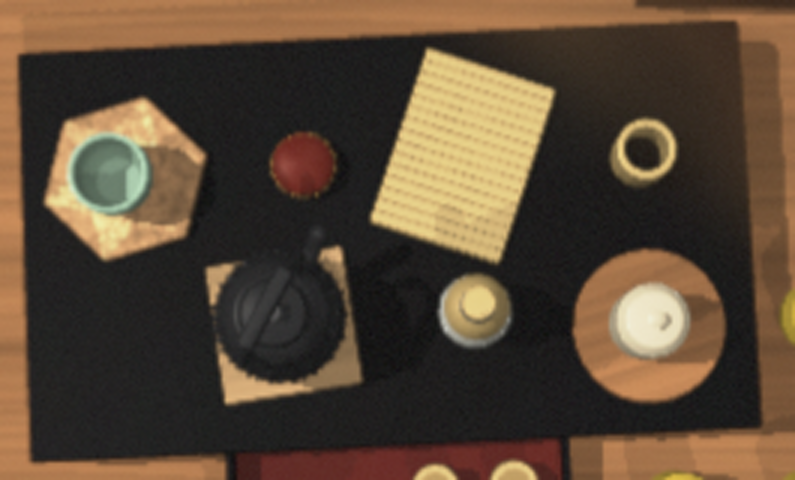

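View pics/scenecrop.png

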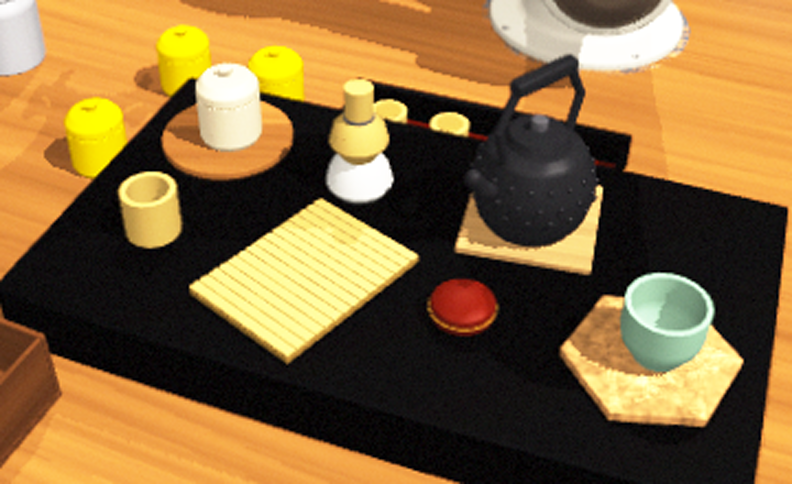

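```bash
cat >> h.py <<'E'
def circ(p):
    A=np.c_[2*p,np.ones(len(p))]; s=np.linalg.lstsq(A,(p**2).sum(1),rcond=None)[0]; return s[:2],np.sqrt(s[2]+s[0]**2+s[1]**2)
E
python3 - <<'E'
from h import *
c=camera("top"); im=c["img"]
m=(im.max(2)>75).astype(np.uint8)*255
cv2.imwrite("pics/mask.png",cv2.resize(m[105:265,140:405],None,fx=3,fy=3,interpolation=0))
m[:118]=0;m[245:]=0;m[:,:155]=0;m[:,385:]=0
n,l,st,ce=cv2.connectedComponentsWithStats(m)
for i in range(1,n):
    if st[i,4]<150: continue
    cs,_=cv2.findContours((l==i).astype(np.uint8),cv2.RETR_EXTERNAL,cv2.CHAIN_APPROX_NONE)
    p=max(cs,key=len)[:,0]; w=plane(c,p,0.073).astype(np.float32)*1000
    h=cv2.convexHull(w)[:,0]
    r=cv2.minAreaRect(h); cc,rr=circ(h.astype(float))
    M=cv2.moments(h.reshape(-1,1,2)); 
    ap=cv2.approxPolyDP(h.reshape(-1,1,2),10,True)[:,0]
    print(i,st[i],"rect",np.round(r[0],1),np.round(r[1],1),round(r[2],1),"circ",cc.round(1),rr.round(1),"cent",round(M['m10']/M['m00'],1),round(M['m01']/M['m00'],1),"ap",ap.round(0).tolist())
E
```

```text
1 [155 118  90   5 237] rect [708.7 153.3] [220.3  10. ] 89.8 circ [775.7 162.6] 118.7 cent 710.3 189.3 ap [[704.0, 263.0], [713.0, 43.0], [714.0, 263.0]]
2 [ 263  121   62   72 2888] rect [617.5 -79.8] [113.8 154.4] 71.7 circ [618.2 -80.5] 88.3 cent 617.6 -79.6 ap [[705.0, -51.0], [564.0, -4.0], [529.0, -107.0], [673.0, -154.0]]
3 [ 155  137   54   55 2130] rect [599.5 197.6] [137.1 121.4] 45.2 circ [598.  198.4] 66.0 cent 599.1 197.2 ap [[666.0, 181.0], [642.0, 250.0], [577.0, 261.0], [533.0, 217.0], [562.0, 143.0], [619.0, 131.0]]
4 [343 144  23  23 307] rect [ 620.1 -228.5] [50.6 57.9] 63.1 circ [ 620.2 -227.8] 27.4 cent 620.4 -227.9 ap [[648.0, -238.0], [626.0, -203.0], [596.0, -212.0], [616.0, -255.0]]
5 [230 149  22  22 353] rect [610.2  52.4] [50.7 51.9] 56.1 circ [610.1  52. ] 26.2 cent 610.1 52.0 ap [[636.0, 58.0], [601.0, 77.0], [586.0, 40.0], [621.0, 28.0]]
6 [212 187  49  53 583] rect [478.4  66.9] [114.2 114.8] 9.0 circ [476.8  61.3] 72.1 cent 468.2 57.7 ap [[542.0, 21.0], [464.0, 120.0], [415.0, 113.0], [434.0, 3.0]]
7 [ 331  188   51   51 2067] rect [ 477.9 -230.9] [122.5 122.3] 89.8 circ [ 477.2 -230.9] 62.3 cent 477.4 -230.6 ap [[537.0, -212.0], [510.0, -177.0], [466.0, -170.0], [422.0, -201.0], [417.0, -247.0], [441.0, -282.0], [495.0, -290.0], [529.0, -266.0]]
9 [286 196  24  25 475] rect [490.3 -88. ] [56.1 58.7] 89.8 circ [489.9 -88.5] 29.6 cent 489.9 -88.2 ap [[520.0, -82.0], [483.0, -60.0], [461.0, -96.0], [498.0, -116.0]]
```

View pics/mask.png

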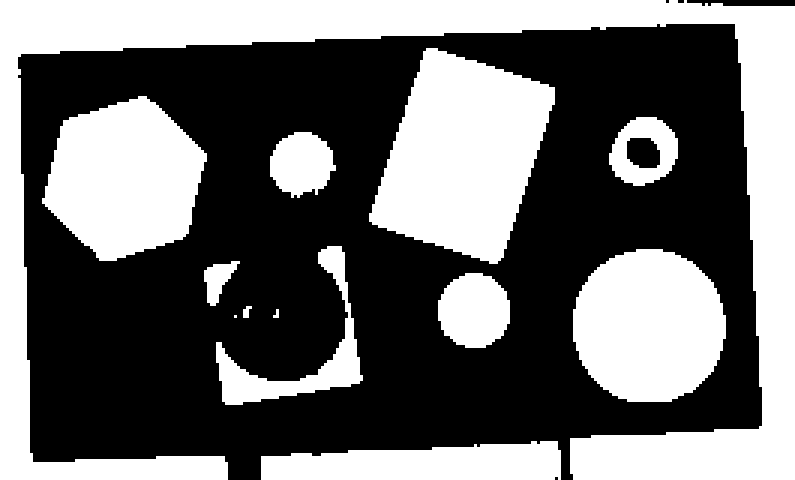

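```bash
python3 - <<'E'
from h import *
c=camera("top"); s=camera("scene")
for (n,x,y) in (("bowl",176,163),("bowl",180,155),("caddy",357,212)): print(n,cv2.cvtColor(c["img"],cv2.COLOR_RGB2HSV)[y,x])
for (n,x,y) in (("bowl",423,285),("caddy",224,188),("trivet",390,305)): print(n,cv2.cvtColor(s["img"],cv2.COLOR_RGB2HSV)[y,x])
p=blob(c,(65,40,60),(100,255,255),(155,140,200,190)); w=plane(c,p,.125)*1000; h=cv2.convexHull(w.astype(np.float32))[:,0]
print("bowl top rim",circ(h.astype(float)),cv2.minAreaRect(h),len(p))
p=blob(c,(0,0,130),(40,70,255),(338,195,378,232)); w=plane(c,p,.073+.053)*1000; h=cv2.convexHull(w.astype(np.float32))[:,0]
print("caddy",circ(h.astype(float)),cv2.minAreaRect(h),len(p), p.min(0),p.max(0))
p=blob(s,(65,40,60),(100,255,255),(390,255,460,320)); print(p.min(0),p.max(0))
# scene: rim = upper portion; 
w=plane(s,p,.125)*1000
print(len(p)); 
top=p[p[:,1]<p[:,1].min()+12]; w=plane(s,top,.125)*1000; print("rim scene",circ(w))
p=blob(s,(0,0,130),(40,70,255),(200,160,245,215)); print("caddy sc",p.min(0),p.max(0))
crop(c,205,180,265,240,10,"pics/kt.png"); crop(s,320,160,410,260,6,"pics/ks.png")
E
```

```text
bowl [ 63  41 132]
bowl [ 63  43 118]
caddy [ 25  37 237]
bowl [ 65  54 184]
caddy [ 23  42 250]
trivet [ 25 122 254]
bowl top rim (array([578.48734502, 204.16459364]), np.float64(6.403701482911034)) ((579.6080932617188, 203.20252990722656), (10.614312171936035, 10.510624885559082), 63.330894470214844) 16
caddy (array([ 478.16469944, -223.54992625]), np.float64(29.481800685857344)) ((478.56524658203125, -223.2550048828125), (60.97483444213867, 53.82499694824219), 89.8384780883789) 70 [343 200] [369 223]
[403 264] [444 308]
147
rim scene (array([596.66480803, 201.6144563 ]), np.float64(28.514593691412422))
caddy sc [209 169] [238 207]
```

View pics/kt.png

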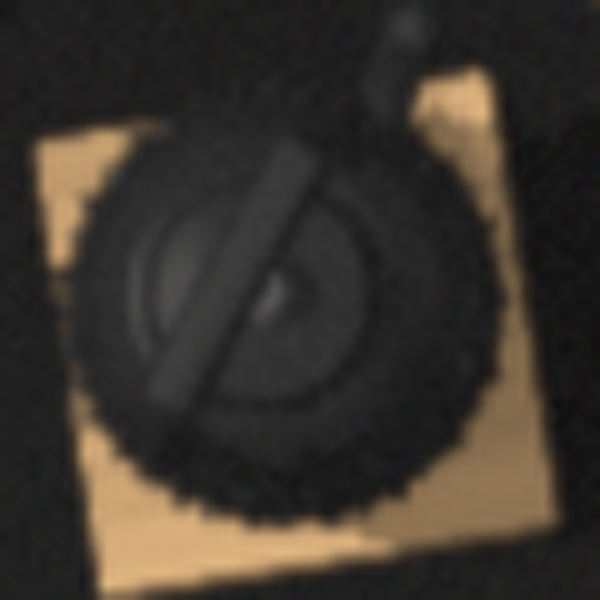

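View pics/ks.png

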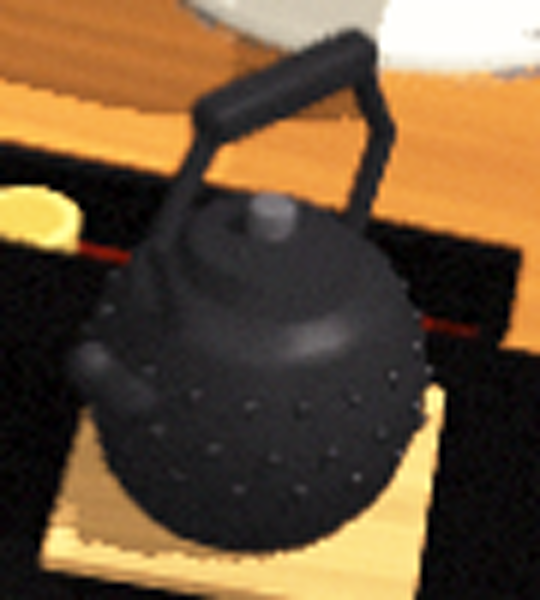

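```bash
python3 - <<'E'
from h import *
c=camera("top"); s=camera("scene")
p=blob(c,(45,25,60),(100,255,255),(155,140,200,190),5); w=plane(c,p,.125)*1000; h=cv2.convexHull(w.astype(np.float32))[:,0]
print("bowl top rim",circ(h.astype(float)),cv2.minAreaRect(h),len(p),p.min(0),p.max(0))
p=blob(s,(50,25,60),(100,255,255),(390,255,460,320)); print(p.min(0),p.max(0))
top=p[p[:,1]<p[:,1].min()+14]; w=plane(s,top,.125)*1000; print("rim scene",circ(w))
mids=[]
for z in(.2215,.215):
  a=plane(c,[(234.6,194.6),(222,219.6)],z)*1000;print("bar",z,a,a.mean(0),np.hypot(*(a[0]-a[1])),np.degrees(np.arctan2(*(a[0]-a[1])[::-1])))
  a=plane(s,[(354.2,179.2),(380.3,167.5)],z)*1000;print("scene",a.mean(0),np.hypot(*(a[0]-a[1])),np.degrees(np.arctan2(*(a[0]-a[1])[::-1])))
# kettle body in top crop: circle
print("body", plane(c,[(205+28.5,180+31)],.073+.045)*1000)
print("caddy knob tri",tri(c,(361,212),s,(224,170)))
for z,x,y in((.126,478.2,-224),):
  print(proj(s,[[x/1000,y/1000,.073],[x/1000,y/1000,.073+.078]]))
crop(c,335,190,380,235,10,"pics/ct.png"); crop(s,195,155,255,225,8,"pics/cs.png")
E
```

```text
bowl top rim (array([594.84715303, 198.31439441]), np.float64(31.083244862454325)) ((595.067626953125, 198.70236206054688), (61.61697769165039, 59.270591735839844), 89.80693817138672) 76 [163 150] [189 175]
[402 264] [444 308]
rim scene (array([597.56706078, 202.21822142]), np.float64(31.587246213815828))
bar 0.2215 [[510.35057795  51.07146695]
 [456.70082208  77.89464933]] [483.52570001  64.48305814] 59.981492294722855 -26.563602536092006
scene [491.57375258  69.38823972] 61.12506045572176 -29.49193283268395
bar 0.215 [[510.92460721  51.70536372]
 [456.95076988  78.69057659]] [483.93768854  65.19797016] 60.34382179777644 -26.56360253609195
scene [481.43023905  67.05865631] 62.02568279728361 -29.491932832683965
body [[480.8346093   63.62253329]]
caddy knob tri (array([ 0.47428651, -0.22795106,  0.14441294]), np.float64(0.009117083829963925))
[[225.24944862 200.44941462]
 [222.18861149 168.32280857]]
```

View pics/ct.png

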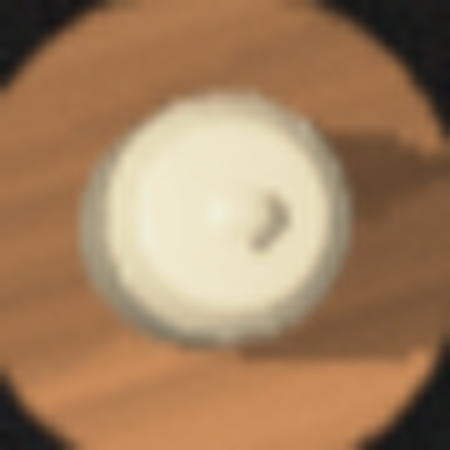

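View pics/cs.png

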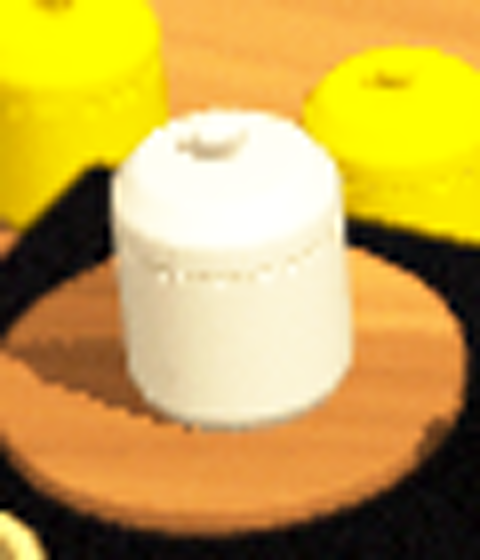

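```bash
cat > go.py <<'E'
import sys
from h import *
from scipy.spatial.transform import Rotation as Ro
def go(x,y,z,yaw):
    o=get_obs(); R=Ro.from_euler("xyz",o["tcp_rot"],degrees=True); p=o["ee_pos"]
    T=Ro.from_euler("xyz",[-90,0,yaw],degrees=True)
    print("t",round(o["time"],1),"at",(p*1000).round(1),"rot",o["tcp_rot"].round(1),"q",o["q"].round(0),"F",o["wrist_force"].round(1),"op",round(o["opening"]*1000,1))
    print("turn",(R.inv()*T).as_rotvec(degrees=True).round(2),"shift",R.inv().apply(np.array([x,y,z])/1000-p).round(4))
if __name__=="__main__": go(*map(float,sys.argv[1:5]))
E
python3 go.py 596 200 300 0
python3 - <<'E'
from h import *
c=camera("top"); s=camera("scene")
r=plane(c,[(370,211.5)],.131)*1000; l=plane(c,[(343,211.5)],.078)*1000; u=plane(c,[(357,199.3)],.125)*1000; d=plane(c,[(357,224.3)],.1)*1000
print("caddy",r,l,u,d)
E
```

```text
t 0.5 at [ 153.5 -528.1  231.2] rot [-90.    0.  -73.8] q [-74.   5.  10.  95.   0.  90.] F [ 0.2 -0.4 -0.6] op 85.0
turn [-1.00e-02 -7.38e+01 -1.00e-02] shift [-0.5757 -0.0687  0.6281]
caddy [[ 478.17634989 -255.16903001]] [[ 481.19418744 -198.4972339 ]] [[ 507.18620053 -226.03002894]] [[ 449.35213245 -229.05617525]]
```

Request:
play_rows(moves=[[[0,-6,0],[-0.03,-0.02,0.033],100],[[0,-12,0],[-0.06,-0.04,0.066],100],[[0,-18,0],[-0.09,-0.06,0.099],100],[[0,-24,0],[-0.12,-0.069,0.132],100],[[0,-30,0],[-0.15,-0.069,0.165],100]], grip_force=60)

```text
time: 1.05
ee_pos: [0.2708, -0.3368, 0.3019]
tcp_rot: [-90.0, -0.2, -43.6]
wrist_force: [1.1, -0.4, -0.2]
opening: 0.0854
```

```bash
python3 go.py 596 200 300 0
```

```text
t 1.1 at [ 270.8 -336.8  301.9] rot [-90.   -0.2 -43.6] q [-51.  -9.   5. 103.   0.  82.] F [ 1.1 -0.4 -0.2] op 85.4
turn [  0.08 -43.58   0.15] shift [-0.1345  0.0014  0.6131]
```

Request:
play_rows(moves=[[[0,-8,0],[-0.01,0,0.047],100],[[0,-16,0],[-0.02,0,0.094],100],[[0,-24,0],[-0.03,0,0.141],100],[[0,-32,0],[-0.04,0,0.188],100],[[0,-40,0],[-0.05,0,0.235],100]])

```text
time: 1.55
ee_pos: [0.3972, -0.132, 0.3006]
tcp_rot: [-90.0, -0.1, -3.5]
wrist_force: [0.8, -2.1, 0.1]
opening: 0.0851
```

```bash
python3 go.py 596 200 300 0
```

```text
t 1.6 at [ 397.2 -132.   300.6] rot [-90.   -0.1  -3.5] q [-18. -11.   3. 104.  -0.  75.] F [ 0.8 -2.1  0.1] op 85.1
turn [ 0.02 -3.47  0.05] shift [0.1784 0.0007 0.3434]
```

Request:
play_rows(moves=[[[0,-1,0],[0.022,0,0.043],100],[[0,-2,0],[0.044,0,0.086],100],[[0,-3,0],[0.066,0,0.129],100],[[0,-3.5,0],[0.088,0,0.172],100],[[0,-3.5,0],[0.11,0,0.215],100]])

```text
time: 2.05
ee_pos: [0.5213, 0.0755, 0.3005]
tcp_rot: [-90.0, -0.0, -0.3]
wrist_force: [0.9, 0.1, 1.2]
opening: 0.0854
```

```bash
python3 go.py 596 200 300 0
```

```text
t 2.0 at [521.3  75.5 300.5] rot [-90.   -0.   -0.3] q [  8.   4.  17. 103.  -0.  99.] F [0.9 0.1 1.2] op 85.4
turn [-0.   -0.26  0.04] shift [0.0742 0.0005 0.1248]
```

Request:
play_rows(moves=[[[0,-0.2,0],[0.02,0,0.035],100],[[0,-0.2,0],[0.04,0,0.07],100],[[0,-0.2,0],[0.06,0,0.1],100],[[0,-0.2,0],[0.075,0.04,0.125],100],[[0,-0.2,0],[0.075,0.08,0.125],100]])

```text
time: 2.55
ee_pos: [0.598, 0.2012, 0.2186]
tcp_rot: [-89.9, -0.1, 0.1]
wrist_force: [1.0, -0.3, 0.0]
opening: 0.0856
```

```bash
python3 go.py 596 200 88 0; python3 - <<'E'
from h import *
c=shot("top",1); s=shot("scene",1); crop(s,340,180,500,340,4,"pics/s1.png")
E
```

```text
t 2.5 at [598.  201.2 218.6] rot [-89.9  -0.1   0.1] q [ 19.  16.  22.  95.   0. 109.] F [ 1.  -0.3  0. ] op 85.6
turn [-0.06  0.05  0.08] shift [-0.0022  0.1306 -0.0013]
```

View pics/s1.png

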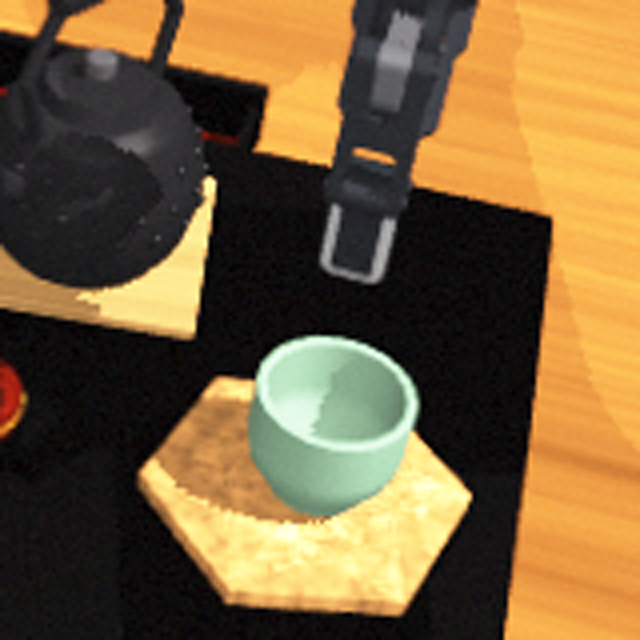

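Request:
play_rows(moves=[[[0,0,0],[-0.002,0.02,-0.001],100],[[0,0,0],[-0.002,0.04,-0.001],100],[[0,0,0],[-0.002,0.06,-0.001],100],[[0,0,0],[-0.002,0.08,-0.001],100],[[0,0,0],[-0.002,0.08,-0.001],100]])

```text
time: 3.15
ee_pos: [0.594, 0.1964, 0.1405]
tcp_rot: [-90.0, 0.1, -0.1]
wrist_force: [-0.3, -0.8, -0.8]
opening: 0.0855
```

```bash
python3 go.py 596 200 88 0; python3 - <<'E'
from h import *
c=shot("top",2); s=shot("scene",2); crop(s,340,180,500,340,3,"pics/s2.png");crop(c,140,110,240,210,4,"pics/t2.png")
E
```

```text
t 3.1 at [594.  196.4 140.5] rot [-90.    0.1  -0.1] q [ 18.  15.  11.  86.  -0. 108.] F [-0.3 -0.8 -0.8] op 85.5
turn [ 0.02 -0.14 -0.06] shift [0.0021 0.0525 0.0037]
```

View pics/s2.png

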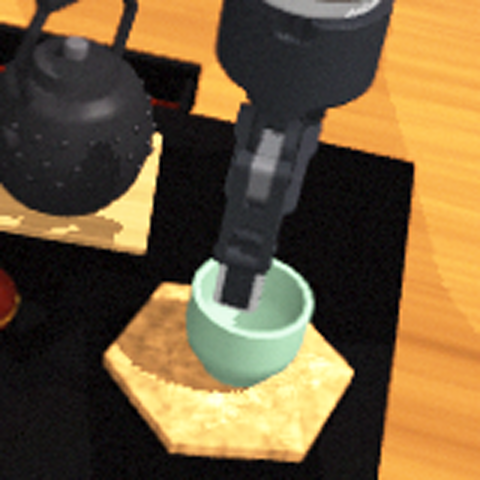

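View pics/t2.png

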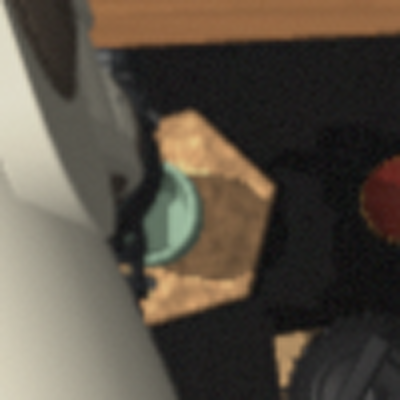

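```bash
python3 - <<'E'
from h import *
s=camera("scene"); c=camera("top")
o=get_obs(); print(o["ee_pos"])
for P in ([.594+.047,.1965,.153],[.594-.047,.1965,.153],[.596,.200,.125],[.596,.2,.073]):
  print(P,((proj(s,P)[0]-[340,180])*3).round(0),((proj(c,P)[0]-[140,110])*4).round(0))
print([((proj(s,[.596+.032*np.cos(a),.2+.032*np.sin(a),.125])[0]-[340,180])*3).round(0).tolist() for a in np.radians([0,90,180,270])])
E
```

```text
[0.59511834 0.19703676 0.14294577]
[0.641, 0.1965, 0.153] [232. 306.] [138. 123.]
[0.5469999999999999, 0.1965, 0.153] [269. 191.] [137. 286.]
[0.596, 0.2, 0.125] [248. 289.] [142. 208.]
[0.596, 0.2, 0.073] [232. 358.] [160. 221.]
[[235.0, 330.0], [308.0, 306.0], [260.0, 251.0], [189.0, 273.0]]
```

Request:
play_rows(moves=[[[0,0,0],[0.001,0.013,0.003],100],[[0,0,0],[0.001,0.026,0.004],100],[[0,0,0],[0.001,0.039,0.004],100],[[0,0,0],[0.001,0.05,0.004],100],[[0,0,0],[0.001,0.05,0.004],100]])

```text
time: 3.85
ee_pos: [0.5941, 0.2007, 0.0876]
tcp_rot: [-90.1, 0.2, -0.1]
wrist_force: [0.1, -0.1, 0.3]
opening: 0.0859
```

Request:
play_rows(moves=[[[0,0,0],[0,0,0],100],[[0,0,0],[0,0,0],60],[[0,0,0],[0,0,0],60],[[0,0,0],[0,0,0],60],[[0,0,0],[0,0,0],60]], grip_force=30)

```text
time: 4.35
ee_pos: [0.5958, 0.2012, 0.0914]
tcp_rot: [-90.0, -0.1, -0.1]
wrist_force: [-0.7, -1.2, 6.0]
opening: 0.0635
```

```bash
python3 go.py 596 200 88 0; python3 - <<'E'
from h import *
c=shot("top",3); s=shot("scene",3); crop(s,340,180,500,340,3,"pics/s3.png")
E
```

```text
t 4.3 at [595.8 201.2  91.4] rot [-90.   -0.1  -0.1] q [ 19.  15.   6.  81.   0. 109.] F [-0.7 -1.2  6. ] op 63.5
turn [-0.03 -0.1   0.1 ] shift [ 0.0002  0.0034 -0.0012]
```

View pics/s3.png

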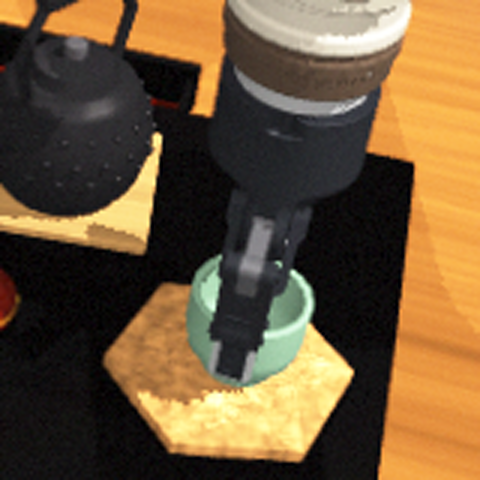

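Request:
play_rows(moves=[[[0,0,0],[0,0,0],55],[[0,0,0],[0,-0.003,0],55],[[0,0,0],[0,-0.008,0],55],[[0,0,0],[0,-0.018,0],55],[[0,0,0],[0,-0.03,0],55]], grip_force=40)

```text
time: 4.95
ee_pos: [0.595, 0.2009, 0.1208]
tcp_rot: [-90.0, 0.0, -0.1]
wrist_force: [0.9, -0.7, -0.8]
opening: 0.0629
```

Request:
play_rows(moves=[[[0,0,0],[0,-0.014,0],55],[[0,0,0],[0,-0.028,0],55],[[0,0,0],[0,-0.042,0],55],[[0,0,0],[0,-0.05,0],55],[[0,0,0],[0,-0.05,0],55]])

```text
time: 5.45
ee_pos: [0.5959, 0.2012, 0.172]
tcp_rot: [-90.0, -0.1, -0.1]
wrist_force: [0.3, -0.8, -1.6]
opening: 0.0629
```

```bash
python3 go.py 617.5 -79.7 165 0; python3 - <<'E'
from h import *
s=shot("scene",4); crop(s,340,150,500,340,3,"pics/s4.png")
E
```

```text
t 5.5 at [595.9 201.2 172. ] rot [-90.   -0.1  -0.1] q [ 19.  15.  15.  90.   0. 109.] F [ 0.3 -0.8 -1.6] op 62.9
turn [-0.04 -0.1   0.13] shift [ 0.0221  0.0069 -0.2809]
```

View pics/s4.png

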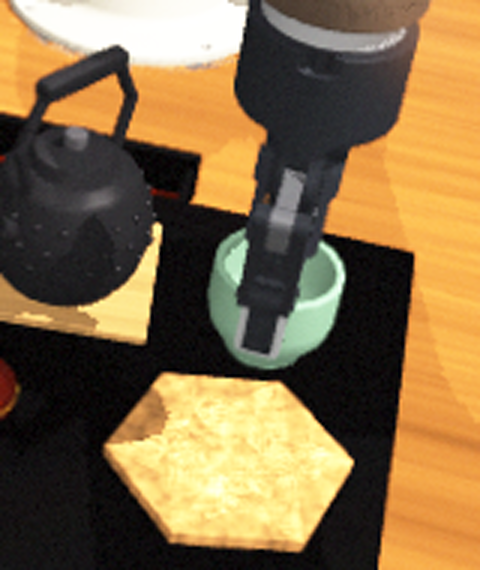

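Request:
play_rows(moves=[[[0,0,0],[0.002,0,-0.02],55],[[0,0,0],[0.005,0,-0.05],55],[[0,0,0],[0.008,0,-0.085],55],[[0,0,0],[0.01,0,-0.12],55],[[0,0,0],[0.012,0,-0.155],55]])

```text
time: 6.0
ee_pos: [0.6066, 0.0447, 0.1693]
tcp_rot: [-90.0, 0.1, -0.1]
wrist_force: [0.8, 0.4, -1.6]
opening: 0.0632
```

Request:
play_rows(moves=[[[0,0,0],[0.002,0,-0.035],55],[[0,0,0],[0.005,0,-0.07],55],[[0,0,0],[0.008,0,-0.1],55],[[0,0,0],[0.01,0,-0.12],55],[[0,0,0],[0.01,0,-0.125],55]])

```text
time: 6.5
ee_pos: [0.6165, -0.0811, 0.1691]
tcp_rot: [-90.0, 0.1, -0.2]
wrist_force: [0.1, -0.4, -1.3]
opening: 0.0635
```

Request:
play_rows(moves=[[[0,0,0],[0,0.01,0],55],[[0,0,0],[0,0.025,0],55],[[0,0,0],[0,0.04,0],55],[[0,0,0],[0,0.055,0],55],[[0,0,0],[0,0.062,0],55]])

```text
time: 7.0
ee_pos: [0.6159, -0.0782, 0.1058]
tcp_rot: [-90.0, 0.2, -0.0]
wrist_force: [-0.3, 0.1, -1.4]
opening: 0.0636
```

```bash
python3 go.py 617.5 -79.7 91 0; python3 - <<'E'
from h import *
s=shot("scene",5); crop(s,170,120,340,320,3,"pics/s5.png")
E
```

```text
t 7.0 at [615.9 -78.2 105.8] rot [-90.    0.2  -0. ] q [-7. 14.  7. 83.  0. 83.] F [-0.3  0.1 -1.4] op 63.6
turn [-0.02 -0.05 -0.15] shift [ 0.0016  0.0148 -0.0015]
```

View pics/s5.png

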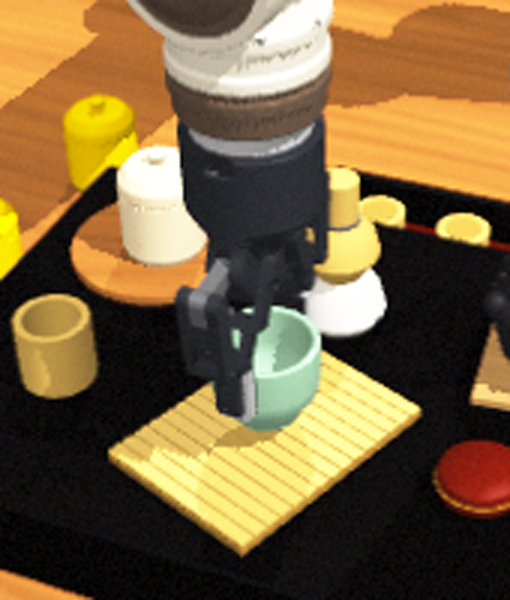

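Bowl hangs over the mat centre, about 10–15 mm up. Lower slowly in 3 mm steps, watching force.

Request:
play_rows(moves=[[[0,0,0],[0.001,0.003,0],55],[[0,0,0],[0.001,0.006,0],55],[[0,0,0],[0.001,0.009,0],55],[[0,0,0],[0.001,0.012,0],55],[[0,0,0],[0.001,0.012,0],55]])

```text
time: 7.55
ee_pos: [0.6177, -0.0791, 0.0959]
tcp_rot: [-90.0, 0.0, -0.1]
wrist_force: [-0.6, 0.3, -3.0]
opening: 0.0633
```

Request:
play_rows(moves=[[[0,0,0],[0,0.001,0],55],[[0,0,0],[0,0.002,0],55],[[0,0,0],[0,0.003,0],55],[[0,0,0],[0,0.003,0],55],[[0,0,0],[0,0.003,0],55]])

```text
time: 8.05
ee_pos: [0.6178, -0.079, 0.0933]
tcp_rot: [-90.0, -0.0, -0.1]
wrist_force: [0.5, -0.1, -1.6]
opening: 0.0631
```

Request:
play_rows(moves=[[[0,0,0],[0,0.001,0],55],[[0,0,0],[0,0.002,0],55],[[0,0,0],[0,0.002,0],55],[[0,0,0],[0,0.002,0],55],[[0,0,0],[0,0.002,0],55]])

```text
time: 8.55
ee_pos: [0.6178, -0.079, 0.0915]
tcp_rot: [-90.0, -0.0, -0.1]
wrist_force: [-1.1, -0.4, 1.4]
opening: 0.0631
```

```bash
python3 - <<'E'
from h import *
F=[]
for i in range(4):
    s=camera("scene"); o=get_obs(); F.append(np.r_[o["ee_pos"]*1000,o["wrist_force"]])
print(np.mean(F,0).round(1)); crop(s,170,120,340,320,3,"pics/s6.png")
E
```

```text
[ 6.179e+02 -7.900e+01  9.150e+01 -1.200e+00 -3.000e-01  2.400e+00]
```

View pics/s6.png

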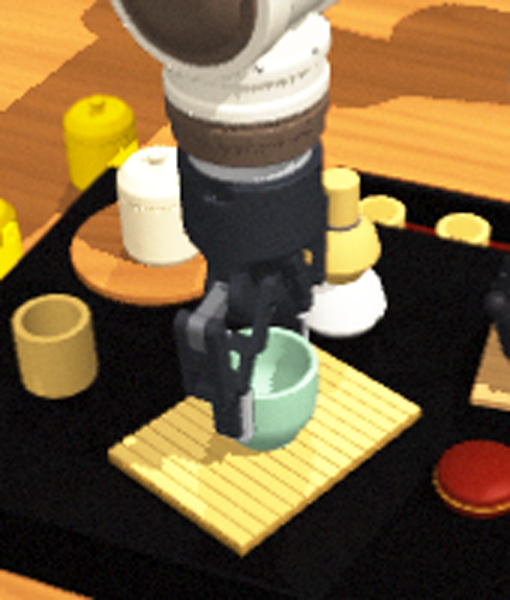

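Request:
play_rows(moves=[[[0,0,0],[0,0,0],80],[[0,0,0],[0,0,0],90],[[0,0,0],[0,0,0],100],[[0,0,0],[0,0,0],100],[[0,0,0],[0,0,0],100]])

```text
time: 9.25
ee_pos: [0.6178, -0.079, 0.0912]
tcp_rot: [-90.0, 0.0, -0.1]
wrist_force: [0.0, 0.5, 0.1]
opening: 0.0855
```

Request:
play_rows(moves=[[[0,0,0],[0,-0.01,0],100],[[0,0,0],[0,-0.03,0],100],[[0,0,0],[0,-0.06,0],100],[[0,0,0],[0,-0.1,0],100],[[0,0,0],[0,-0.14,0],100]])

```text
time: 9.75
ee_pos: [0.6174, -0.079, 0.2333]
tcp_rot: [-90.0, -0.0, -0.1]
wrist_force: [1.1, 0.2, -0.3]
opening: 0.0854
```

```bash
python3 go.py 482 65 290 62; python3 - <<'E'
from h import *
s=shot("scene",7); crop(s,170,120,340,320,3,"pics/s7.png")
p=blob(s,(50,25,60),(100,255,255),(200,200,330,300)); print(p.min(0),p.max(0))
top=p[p[:,1]<p[:,1].min()+14]; w=plane(s,top,.125)*1000; print("rim scene",circ(w))
E
```

```text
t 9.8 at [617.4 -79.  233.3] rot [-90.   -0.   -0.1] q [-7. 15. 22. 97.  0. 83.] F [ 1.1  0.2 -0.3] op 85.4
turn [  0.  -62.1   0. ] shift [-0.1356 -0.0567  0.1437]
[238 229] [275 269]
rim scene (array([619.76695298, -79.18587498]), np.float64(30.07301231273076))
```

View pics/s7.png

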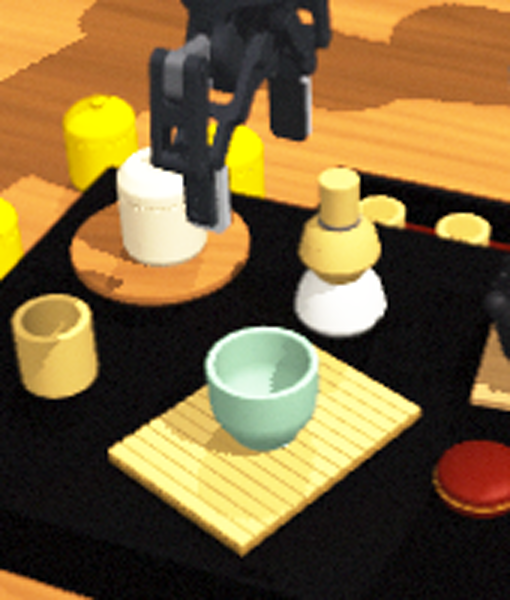

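Request:
play_rows(moves=[[[0,-8,0],[-0.01,-0.03,0.01],100],[[0,-16,0],[-0.03,-0.057,0.03],100],[[0,-24,0],[-0.055,-0.057,0.055],100],[[0,-32,0],[-0.08,-0.057,0.08],100],[[0,-40,0],[-0.105,-0.057,0.105],100]])

```text
time: 10.3
ee_pos: [0.5119, 0.0269, 0.2892]
tcp_rot: [-90.0, -0.1, 40.2]
wrist_force: [0.7, -0.6, 1.5]
opening: 0.0853
```

```bash
python3 go.py 482 65 270 62
```

```text
t 10.3 at [511.9  26.9 289.2] rot [-90.   -0.1  40.2] q [  3.   1.  13. 101.   0.  53.] F [ 0.7 -0.6  1.5] op 85.3
turn [  0.05 -21.79   0.05] shift [0.0017 0.0192 0.0485]
```

Request:
play_rows(moves=[[[0,-8,0],[0,0,0.017],100],[[0,-15,0],[0.001,0,0.034],100],[[0,-22,0],[0.002,0,0.049],100],[[0,-22,0],[0.002,0.01,0.049],100],[[0,-22,0],[0.002,0.02,0.049],100]])

```text
time: 10.8
ee_pos: [0.4833, 0.065, 0.2682]
tcp_rot: [-90.1, -0.0, 61.8]
wrist_force: [-0.6, 0.9, -0.4]
opening: 0.0855
```

```bash
python3 go.py 482 65 197 62; python3 - <<'E'
from h import *
s=shot("scene",8);c=shot("top",8); crop(s,310,60,440,260,4,"pics/s8.png"); crop(c,190,160,280,260,6,"pics/t8.png")
E
```

```text
t 10.8 at [483.3  65.  268.2] rot [-90.1  -0.   61.8] q [ 8. -3.  6. 99. -0. 36.] F [-0.6  0.9 -0.4] op 85.5
turn [ 0.06 -0.22  0.03] shift [-0.0007  0.0712  0.0012]
```

View pics/s8.png

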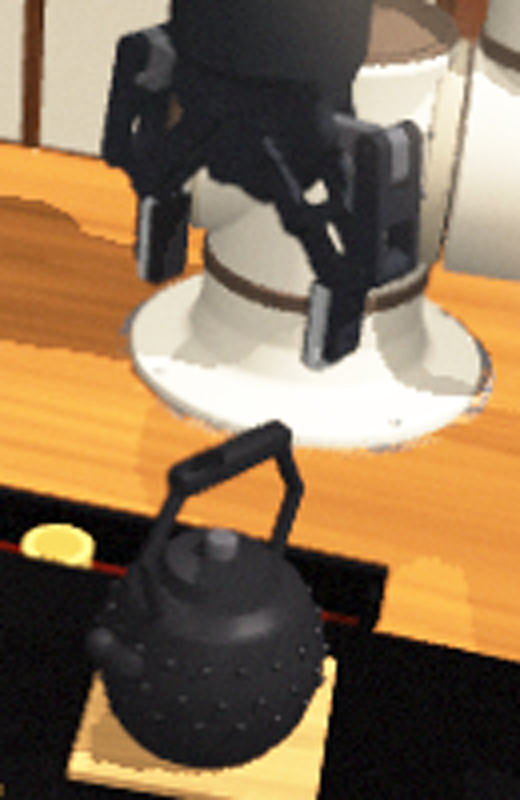

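View pics/t8.png

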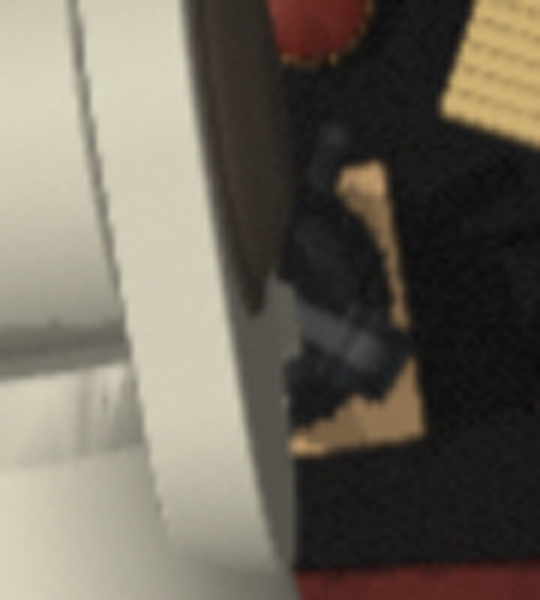

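Request:
play_rows(moves=[[[0,0,0],[-0.001,0.013,0.001],100],[[0,0,0],[-0.001,0.026,0.001],100],[[0,0,0],[-0.001,0.04,0.001],100],[[0,0,0],[-0.001,0.05,0.001],100],[[0,0,0],[-0.001,0.05,0.001],100]])

```text
time: 11.4
ee_pos: [0.4814, 0.0642, 0.2168]
tcp_rot: [-89.9, 0.1, 61.8]
wrist_force: [-0.8, -0.3, 0.1]
opening: 0.0855
```

```bash
python3 go.py 482 65 197 62; python3 - <<'E'
from h import *
s=shot("scene",9); crop(s,310,100,440,260,4,"pics/s9.png")
E
```

```text
t 11.4 at [481.4  64.2 216.8] rot [-89.9   0.1  61.8] q [ 8. -4. -1. 94. -0. 36.] F [-0.8 -0.3  0.1] op 85.5
turn [-0.11 -0.18 -0.08] shift [ 0.0011  0.0198 -0.0002]
```

View pics/s9.png

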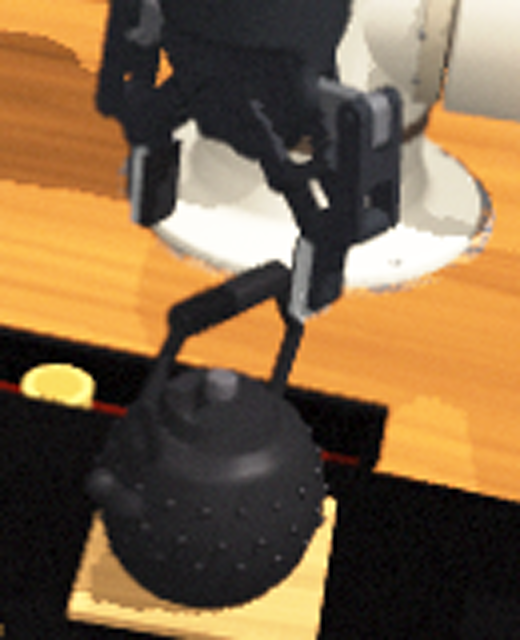

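Request:
play_rows(moves=[[[0,0,0],[0,0.007,0],100],[[0,0,0],[0,0.014,0],100],[[0,0,0],[0,0.02,0],100],[[0,0,0],[0,0.02,0],100],[[0,0,0],[0,0.02,0],100]])

```text
time: 11.95
ee_pos: [0.4816, 0.0646, 0.1982]
tcp_rot: [-90.0, 0.0, 61.9]
wrist_force: [0.2, 0.4, 0.0]
opening: 0.0855
```

Request:
play_rows(moves=[[[0,0,0],[0,0,0],60],[[0,0,0],[0,0,0],40],[[0,0,0],[0,0,0],30],[[0,0,0],[0,0,0],25],[[0,0,0],[0,0,0],20]], grip_force=50)

```text
time: 12.45
ee_pos: [0.4818, 0.0647, 0.1984]
tcp_rot: [-90.0, -0.0, 61.9]
wrist_force: [1.0, 1.0, -0.0]
opening: 0.0174
```

Request:
play_rows(moves=[[[0,0,0],[0,0,0],15],[[0,0,0],[0,0,0],10],[[0,0,0],[0,0,0],5],[[0,0,0],[0,0,0],5],[[0,0,0],[0,0,0],5]])

```text
time: 12.95
ee_pos: [0.4819, 0.0648, 0.1986]
tcp_rot: [-90.0, -0.0, 61.9]
wrist_force: [1.4, 3.7, 4.0]
opening: 0.0121
```

```bash
python3 go.py 482 65 197 62; python3 - <<'E'
from h import *
s=shot("scene",10); crop(s,310,100,440,260,4,"pics/s10.png")
E
```

```text
t 12.9 at [481.9  64.8 198.6] rot [-90.   -0.   61.9] q [ 8. -4. -3. 91.  0. 36.] F [1.4 3.7 4. ] op 12.1
turn [ 0.03 -0.09  0.04] shift [0.0002 0.0016 0.    ]
```

View pics/s10.png

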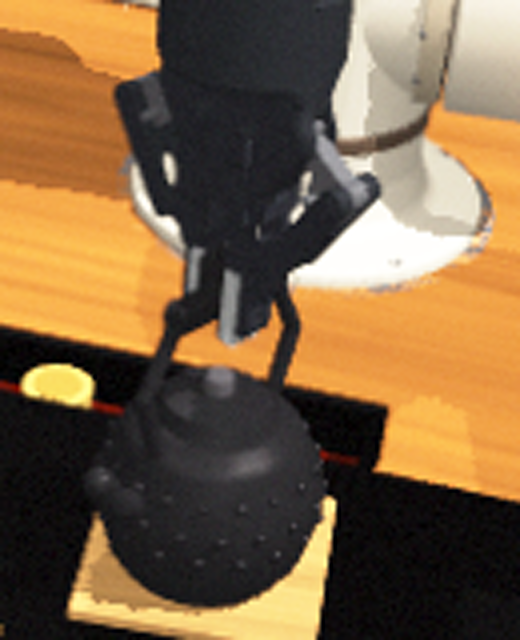

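Request:
play_rows(moves=[[[0,0,0],[0,0,0],5],[[0,0,0],[0,-0.002,0],5],[[0,0,0],[0,-0.006,0],5],[[0,0,0],[0,-0.015,0],5],[[0,0,0],[0,-0.025,0],5]], grip_force=80)

```text
time: 13.5
ee_pos: [0.4813, 0.0644, 0.2233]
tcp_rot: [-89.9, 0.1, 61.9]
wrist_force: [-0.4, 0.2, -6.3]
opening: 0.0115
```

Request:
play_rows(moves=[[[0,0,0],[0,-0.01,0],5],[[0,0,0],[0,-0.02,0],5],[[0,0,0],[0,-0.025,0],5],[[0,0,0],[0,-0.025,0],5],[[0,0,0],[0,-0.025,0],5]])

```text
time: 14.0
ee_pos: [0.4817, 0.0646, 0.2481]
tcp_rot: [-90.0, 0.0, 61.9]
wrist_force: [0.3, -0.5, -7.2]
opening: 0.0112
```

```bash
python3 go.py 599 197.5 245 62; python3 - <<'E'
from h import *
s=shot("scene",11); crop(s,310,60,440,260,3,"pics/s11.png")
E
```

```text
t 14.0 at [481.7  64.6 248.1] rot [-90.    0.   61.9] q [ 8. -3.  4. 97. -0. 36.] F [ 0.3 -0.5 -7.2] op 11.2
turn [-0.01 -0.09 -0.01] shift [ 0.1725  0.003  -0.0409]
```

View pics/s11.png

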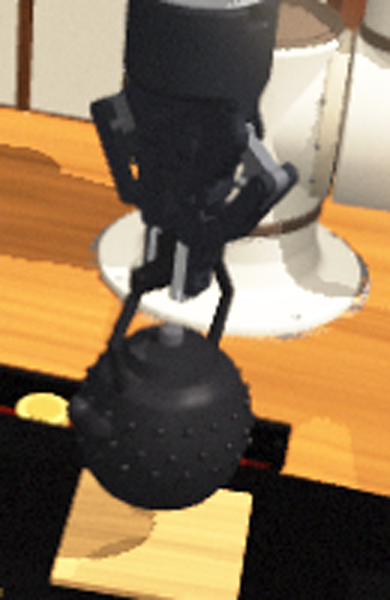

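Request:
play_rows(moves=[[[0,0,0],[0.01,0,-0.002],5],[[0,0,0],[0.03,0,-0.007],5],[[0,0,0],[0.055,0,-0.013],5],[[0,0,0],[0.08,0,-0.019],5],[[0,0,0],[0.105,0,-0.025],5]])

```text
time: 14.55
ee_pos: [0.5541, 0.1469, 0.2477]
tcp_rot: [-90.0, 0.0, 61.9]
wrist_force: [0.6, 0.0, -6.8]
opening: 0.0113
```

Request:
play_rows(moves=[[[0,0,0],[0.025,0,-0.006],5],[[0,0,0],[0.045,0,-0.011],5],[[0,0,0],[0.06,0,-0.014],5],[[0,0,0],[0.067,0,-0.016],5],[[0,0,0],[0.067,0,-0.016],5]])

```text
time: 15.05
ee_pos: [0.5993, 0.1979, 0.2472]
tcp_rot: [-89.9, 0.0, 62.0]
wrist_force: [-0.2, -0.6, -6.5]
opening: 0.0112
```

Request:
play_rows(moves=[[[0,0,0],[0,0.01,0],5],[[0,0,0],[0,0.02,0],5],[[0,0,0],[0,0.03,0],5],[[0,0,0],[0,0.035,0],5],[[0,0,0],[0,0.035,0],5]])

```text
time: 15.55
ee_pos: [0.5983, 0.1966, 0.2121]
tcp_rot: [-89.9, 0.1, 61.9]
wrist_force: [-0.1, -1.0, -6.5]
opening: 0.0113
```

```bash
python3 go.py 599 197.5 198.5 62; python3 - <<'E'
from h import *
s=shot("scene",12);c=shot("top",12); crop(s,340,100,490,350,3,"pics/s12.png"); crop(c,140,110,280,260,5,"pics/t12.png")
E
```

```text
t 15.6 at [598.3 196.6 212.1] rot [-89.9   0.1  61.9] q [18. 16. 21. 95. -0. 46.] F [-0.1 -1.  -6.5] op 11.3
turn [-0.07 -0.12 -0.07] shift [ 0.0011  0.0136 -0.0002]
```

View pics/s12.png

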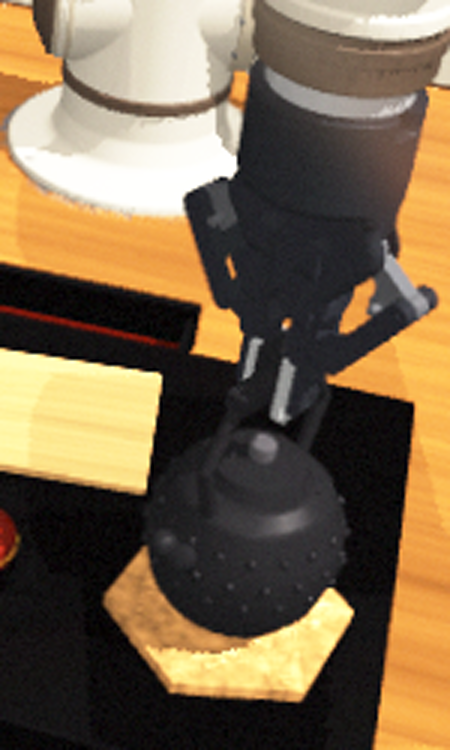

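View pics/t12.png

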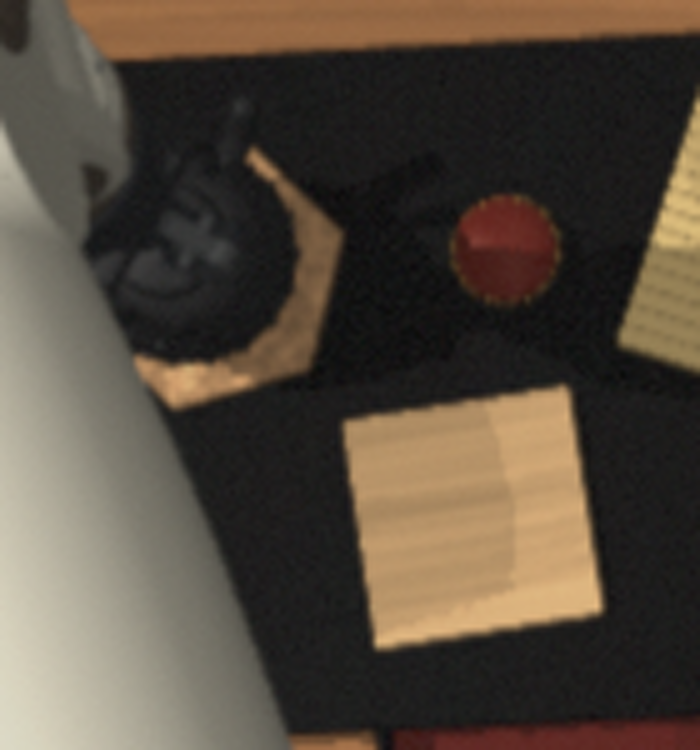

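Request:
play_rows(moves=[[[0,0,0],[0,0.003,0],5],[[0,0,0],[0,0.006,0],5],[[0,0,0],[0,0.009,0],5],[[0,0,0],[0,0.009,0],5],[[0,0,0],[0,0.009,0],5]])

```text
time: 16.15
ee_pos: [0.5989, 0.197, 0.2042]
tcp_rot: [-90.0, 0.0, 61.9]
wrist_force: [-0.8, 0.0, -7.1]
opening: 0.0114
```

```bash
python3 go.py 599 197.5 198.5 62; python3 - <<'E'
from h import *
s=shot("scene",13); crop(s,340,180,490,350,4,"pics/s13.png")
# predicted hex center & hull of kettle body as reference
hs=blob(s,(8,60,120),(30,255,255),(370,270,470,345)); print("hex px bounds",hs.min(0),hs.max(0))
print(((proj(s,[.599,.1975,.073])[0])).round(1))
c=camera("top")
hsv=cv2.cvtColor(c["img"],cv2.COLOR_RGB2HSV)
p=blob(c,(8,40,90),(30,255,255),(205,180,265,245)); w=(plane(c,p,.073)*1000).astype(np.float32)
print("square",cv2.minAreaRect(w))
E
```

```text
t 16.1 at [598.9 197.  204.2] rot [-90.    0.   61.9] q [18. 16. 20. 94.  0. 46.] F [-0.8  0.  -7.1] op 11.4
turn [-0.01 -0.1  -0.01] shift [0.0005 0.0057 0.0001]
hex px bounds [375 284] [457 333]
[415.3 300. ]
square ((478.2959289550781, 66.5553207397461), (113.8212890625, 113.22587585449219), 8.989829063415527)
```

View pics/s13.png

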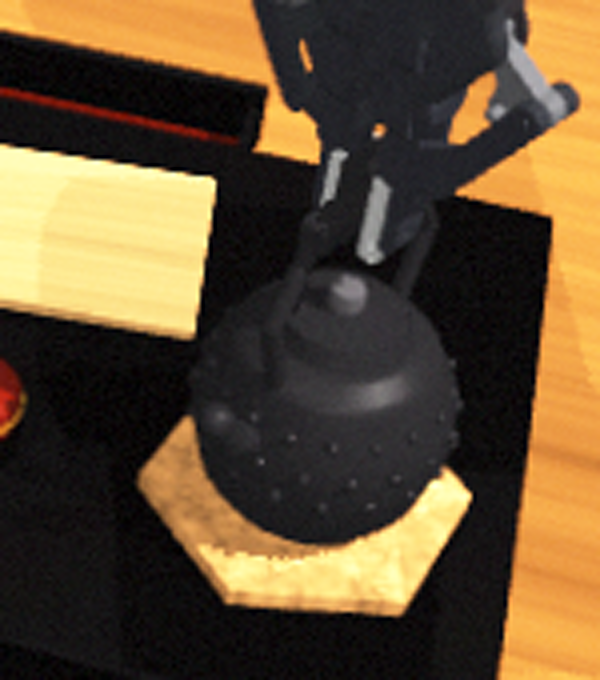

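```bash
python3 - <<'E'
from h import *
s=camera("scene")
for z in (.123,.118,.18): print(z,((proj(s,[.599,.1975,z])[0]-[340,180])*4).round(0))
# original kettle location check w/ same method
print(((proj(s,[.482,.065,.118])[0]-[310,100])*4).round(0))
E
```

```text
0.123 [322. 393.]
0.118 [320. 402.]
0.18 [347. 284.]
[206. 473.]
```

Request:
play_rows(moves=[[[0,0,0],[0,0.001,0],5],[[0,0,0],[0,0.002,0],5],[[0,0,0],[0,0.003,0],5],[[0,0,0],[0,0.004,0],5],[[0,0,0],[0,0.004,0],5]])

```text
time: 16.8
ee_pos: [0.5988, 0.197, 0.2001]
tcp_rot: [-90.0, 0.0, 61.9]
wrist_force: [-0.8, -0.1, -7.3]
opening: 0.0114
```

Request:
play_rows(moves=[[[0,0,0],[0,0.0005,0],5],[[0,0,0],[0,0.001,0],5],[[0,0,0],[0,0.0015,0],5],[[0,0,0],[0,0.0015,0],5],[[0,0,0],[0,0.0015,0],5]])

```text
time: 17.3
ee_pos: [0.5989, 0.197, 0.1988]
tcp_rot: [-90.0, 0.0, 61.9]
wrist_force: [-0.7, 0.3, -7.8]
opening: 0.012
```

Request:
play_rows(moves=[[[0,0,0],[0,0.0005,0],5],[[0,0,0],[0,0.001,0],5],[[0,0,0],[0,0.0015,0],5],[[0,0,0],[0,0.0015,0],5],[[0,0,0],[0,0.0015,0],5]])

```text
time: 17.8
ee_pos: [0.5992, 0.1973, 0.1984]
tcp_rot: [-90.1, -0.1, 61.9]
wrist_force: [0.7, 2.2, 5.3]
opening: 0.0115
```

Request:
play_rows(moves=[[[0,0,0],[0,0,0],18],[[0,0,0],[0,0,0],25],[[0,0,0],[0,0,0],40],[[0,0,0],[0,0,0],60],[[0,0,0],[0,0,0],80]])

```text
time: 18.3
ee_pos: [0.5989, 0.1969, 0.1972]
tcp_rot: [-90.0, 0.0, 61.9]
wrist_force: [0.9, 0.4, 1.0]
opening: 0.062
```

Request:
play_rows(moves=[[[0,0,0],[0,0,0],100],[[0,0,0],[0,0,0],100],[[0,0,0],[0,-0.02,0],100],[[0,0,0],[0,-0.05,0],100],[[0,0,0],[0,-0.09,0],100]])

```text
time: 18.8
ee_pos: [0.5983, 0.1968, 0.2869]
tcp_rot: [-89.9, 0.1, 61.9]
wrist_force: [0.6, -0.7, 0.9]
opening: 0.0854
```

```bash
python3 go.py 478 -227 270 0; python3 - <<'E'
from h import *
s=shot("scene",14); crop(s,340,180,490,350,4,"pics/s14.png")
print(((proj(s,[.599,.1975,.175])[0]-[340,180])*4).round(0))
E
```

```text
t 18.8 at [598.3 196.8 286.9] rot [-89.9   0.1  61.9] q [ 18.  19.  33. 104.  -0.  46.] F [ 0.6 -0.7  0.9] op 85.4
turn [-4.00e-02  6.19e+01 -1.60e-01] shift [-0.4305  0.0175 -0.0935]
[345. 294.]
```

View pics/s14.png

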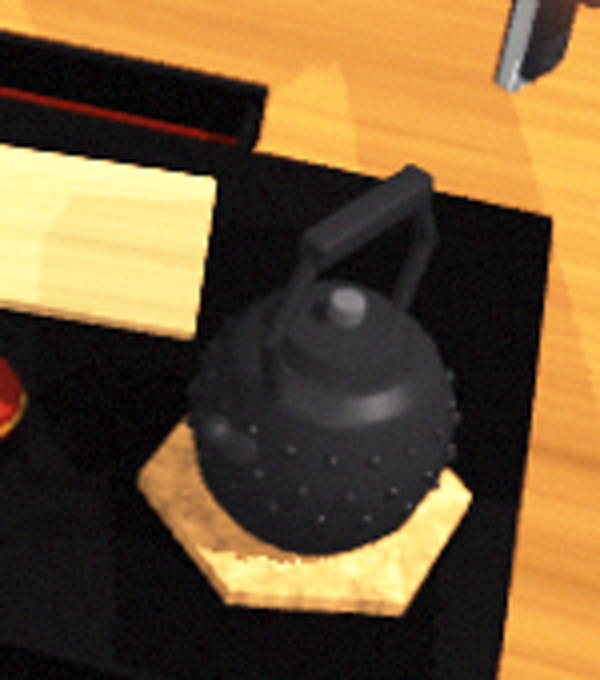

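Request:
play_rows(moves=[[[0,8,0],[-0.043,0,-0.009],100],[[0,16,0],[-0.086,0,-0.018],100],[[0,24,0],[-0.129,0,-0.027],100],[[0,32,0],[-0.172,0,-0.036],100],[[0,40,0],[-0.215,0,-0.045],100]])

```text
time: 19.35
ee_pos: [0.5366, -0.0153, 0.2875]
tcp_rot: [-90.0, -0.0, 21.6]
wrist_force: [0.9, -0.3, -0.3]
opening: 0.0856
```

```bash
python3 go.py 478 -227 270 0
```

```text
t 19.4 at [536.6 -15.3 287.5] rot [-90.   -0.   21.6] q [ -2.   5.  16. 101.  -0.  67.] F [ 0.9 -0.3 -0.3] op 85.6
turn [1.000e-02 2.159e+01 3.000e-02] shift [-0.1324  0.0174 -0.1753]
```

Request:
play_rows(moves=[[[0,6,0],[-0.028,0,-0.036],100],[[0,12,0],[-0.056,0,-0.072],100],[[0,18,0],[-0.084,0,-0.108],100],[[0,21.6,0],[-0.11,0,-0.144],100],[[0,21.6,0],[-0.132,0,-0.175],100]])

```text
time: 19.85
ee_pos: [0.4792, -0.2274, 0.2875]
tcp_rot: [-90.0, -0.0, 0.1]
wrist_force: [0.9, 0.6, 0.1]
opening: 0.0852
```

```bash
python3 go.py 478 -227 200 0; python3 - <<'E'
from h import *
s=shot("scene",15); c=shot("top",15); crop(s,180,120,300,230,5,"pics/s15.png"); crop(c,140,110,400,270,3,"pics/t15.png")
for z in (.073,.122,.151): print(z,((proj(s,[.478,-.227,z])[0]-[180,120])*5).round(0))
E
```

```text
t 19.9 at [ 479.2 -227.4  287.5] rot [-90.   -0.    0.1] q [-25.   4.  15. 101.  -0.  64.] F [0.9 0.6 0.1] op 85.2
turn [0.02 0.14 0.03] shift [-0.0013  0.0875  0.0005]
0.073 [220. 400.]
0.122 [211. 301.]
0.151 [205. 240.]
```

View pics/s15.png

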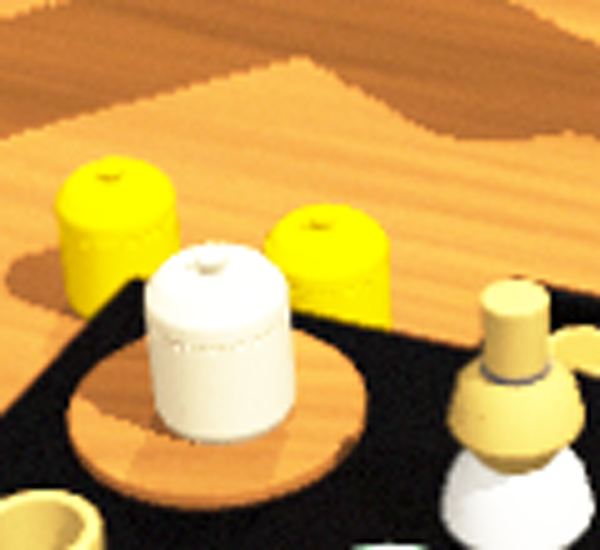

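View pics/t15.png

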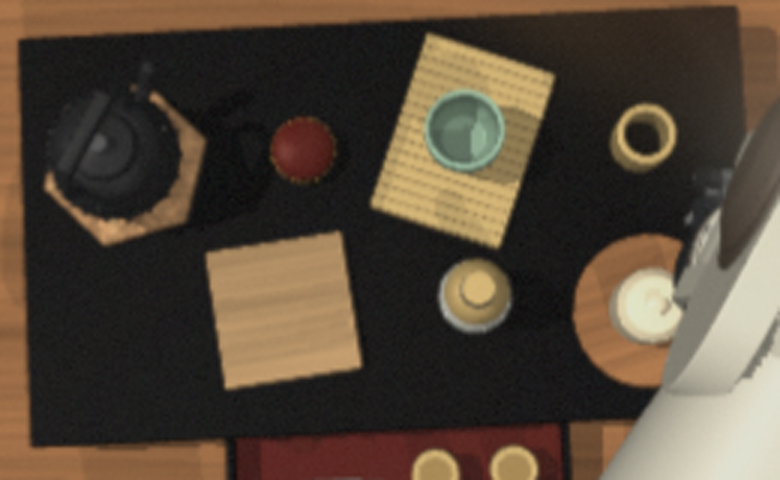

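Request:
play_rows(moves=[[[0,0,0],[-0.001,0.02,0.001],100],[[0,0,0],[-0.001,0.05,0.002],100],[[0,0,0],[-0.001,0.08,0.002],100],[[0,0,0],[-0.001,0.11,0.002],100],[[0,0,0],[-0.001,0.125,0.002],100]])

```text
time: 20.45
ee_pos: [0.4785, -0.2224, 0.1596]
tcp_rot: [-89.9, 0.1, 0.3]
wrist_force: [-0.3, 1.2, 0.4]
opening: 0.0854
```

```bash
python3 go.py 478 -225 86 0; python3 - <<'E'
from h import *
s=shot("scene",16); crop(s,180,120,300,230,5,"pics/s16.png"); 
E
```

```text
t 20.4 at [ 478.5 -222.4  159.6] rot [-89.9   0.1   0.3] q [-25.   1.  -2.  87.   0.  65.] F [-0.3  1.2  0.4] op 85.4
turn [-0.08  0.34 -0.14] shift [-0.0003  0.0736 -0.0027]
```

View pics/s16.png

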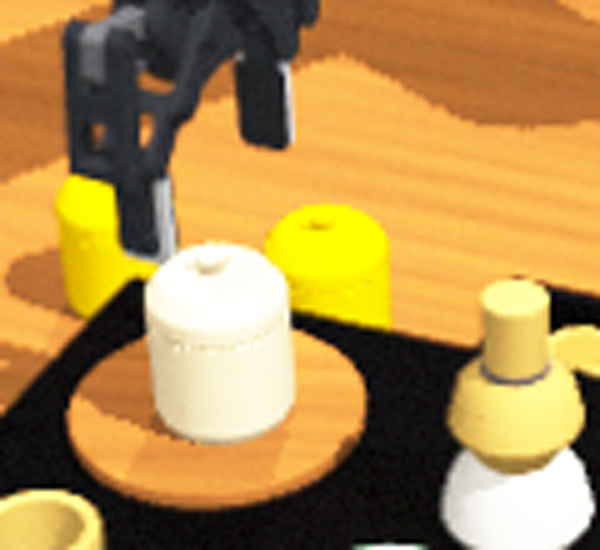

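Request:
play_rows(moves=[[[0,0,0],[-0.001,0.015,-0.001],100],[[0,0,0],[-0.001,0.03,-0.001],100],[[0,0,0],[-0.001,0.03,-0.001],100],[[0,0,0],[-0.001,0.03,-0.001],100],[[0,0,0],[-0.001,0.03,-0.001],100]])

```text
time: 21.0
ee_pos: [0.4785, -0.2245, 0.1332]
tcp_rot: [-90.0, -0.1, 0.3]
wrist_force: [0.5, -0.9, -0.4]
opening: 0.085
```

```bash
python3 go.py 478 -225 86 0; python3 - <<'E'
from h import *
s=shot("scene",17); crop(s,180,120,300,230,5,"pics/s17.png"); 
E
```

```text
t 21.0 at [ 478.5 -224.5  133.2] rot [-90.   -0.1   0.3] q [-25.   1.  -5.  84.   0.  65.] F [ 0.5 -0.9 -0.4] op 85.0
turn [0.03 0.31 0.06] shift [-0.0006  0.0472 -0.0005]
```

View pics/s17.png

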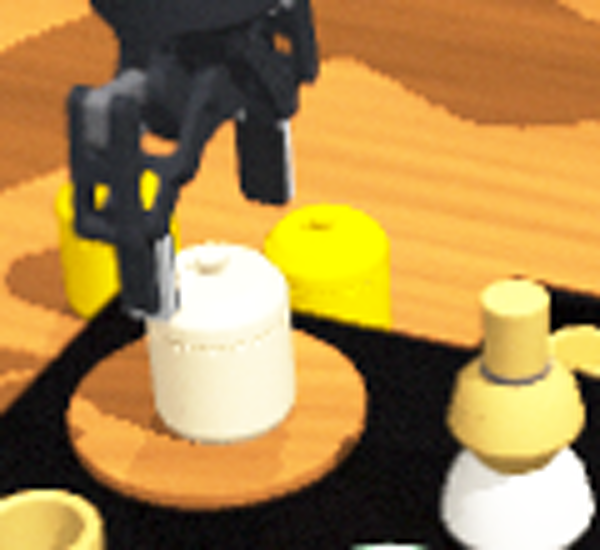

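```bash
python3 - <<'E'
from h import *
s=camera("scene"); f=lambda P:((proj(s,P)[0]-[180,120])*5).round(0)
for dy in (-.011,0,.011): print(dy,f([.4785+.0427,-.2245+dy,.146]),f([.4785-.0427,-.2245+dy,.146]),f([.4785,-.2245+dy,.073+.078]))
E
```

```text
-0.011 [130. 301.] [239. 196.] [185. 236.]
0 [155. 307.] [263. 201.] [209. 242.]
0.011 [180. 313.] [286. 207.] [234. 248.]
```

Request:
play_rows(moves=[[[0,0.3,0],[-0.0005,0.012,0],100],[[0,0.3,0],[-0.0005,0.024,0],100],[[0,0.3,0],[-0.0005,0.036,0],100],[[0,0.3,0],[-0.0005,0.046,0],100],[[0,0.3,0],[-0.0005,0.046,0],100]])

```text
time: 21.6
ee_pos: [0.4767, -0.224, 0.0841]
tcp_rot: [-89.9, 0.2, 0.0]
wrist_force: [-0.3, 0.8, 0.3]
opening: 0.0851
```

Request:
play_rows(moves=[[[0,0,0],[0,0,0],85],[[0,0,0],[0,0,0],75],[[0,0,0],[0,0,0],65],[[0,0,0],[0,0,0],55],[[0,0,0],[0,0,0],50]], grip_force=30)

```text
time: 22.1
ee_pos: [0.4781, -0.2247, 0.0872]
tcp_rot: [-90.0, -0.1, 0.0]
wrist_force: [-0.2, 0.7, 6.5]
opening: 0.0568
```

```bash
python3 go.py 478 -225 86 0; python3 - <<'E'
from h import *
s=shot("scene",18); crop(s,180,120,300,230,5,"pics/s18.png"); 
E
```

```text
t 22.1 at [ 478.1 -224.7   87.2] rot [-90.   -0.1   0. ] q [-25.   2.  -9.  79.  -0.  65.] F [-0.2  0.7  6.5] op 56.8
turn [0.04 0.   0.08] shift [-0.0001  0.0012 -0.0003]
```

View pics/s18.png

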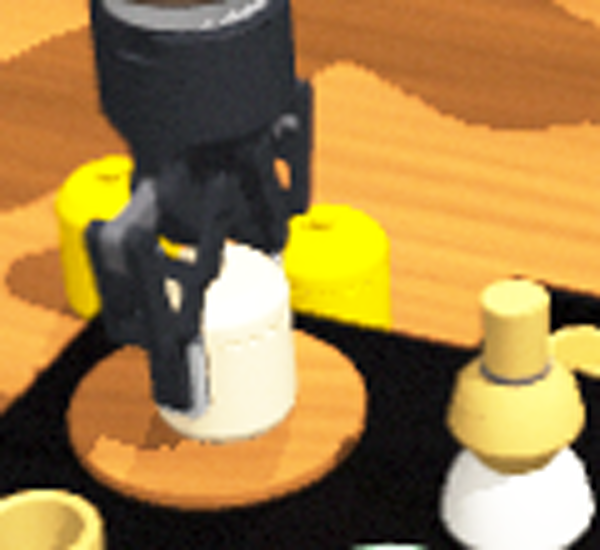

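Request:
play_rows(moves=[[[0,0,0],[0,0,0],50],[[0,0,0],[0,-0.003,0],50],[[0,0,0],[0,-0.008,0],50],[[0,0,0],[0,-0.018,0],50],[[0,0,0],[0,-0.03,0],50]], grip_force=45)

```text
time: 22.65
ee_pos: [0.4774, -0.2243, 0.1168]
tcp_rot: [-90.0, 0.0, 0.0]
wrist_force: [-0.0, -0.9, -2.1]
opening: 0.0565
```

Request:
play_rows(moves=[[[0,0,0],[0,-0.02,0],50],[[0,0,0],[0,-0.045,0],50],[[0,0,0],[0,-0.07,0],50],[[0,0,0],[0,-0.095,0],50],[[0,0,0],[0,-0.11,0],50]])

```text
time: 23.15
ee_pos: [0.478, -0.2246, 0.2294]
tcp_rot: [-90.1, -0.2, 0.0]
wrist_force: [0.9, -0.7, -1.9]
opening: 0.0567
```

```bash
python3 go.py 478.3 66.7 222 0; python3 - <<'E'
from h import *
s=shot("scene",19); crop(s,180,50,300,230,4,"pics/s19.png"); 
E
```

```text
t 23.1 at [ 478.  -224.6  229.4] rot [-90.1  -0.2   0. ] q [-25.   2.   6.  95.   0.  65.] F [ 0.9 -0.7 -1.9] op 56.7
turn [0.07 0.   0.15] shift [0.0003 0.0071 0.2913]
```

View pics/s19.png

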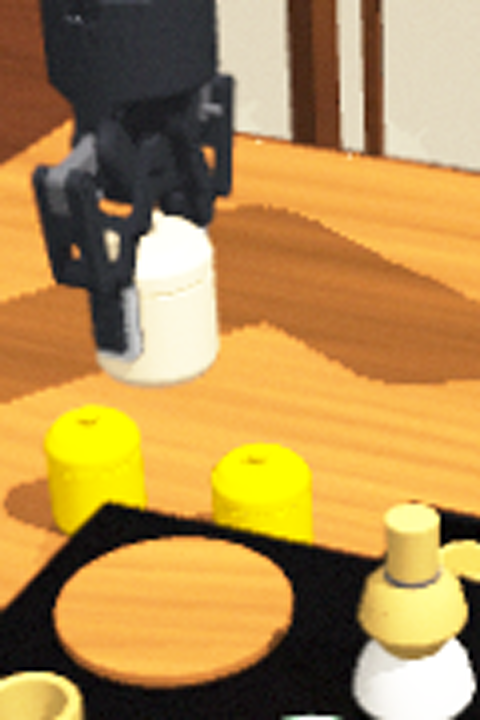

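Request:
play_rows(moves=[[[0,0,0],[0,0,0.015],50],[[0,0,0],[0,0,0.045],50],[[0,0,0],[0,0,0.08],50],[[0,0,0],[0,0,0.115],50],[[0,0,0],[0,0,0.15],50]])

```text
time: 23.7
ee_pos: [0.4769, -0.0725, 0.2255]
tcp_rot: [-90.0, 0.1, -0.0]
wrist_force: [0.1, -0.2, -2.5]
opening: 0.0566
```

Request:
play_rows(moves=[[[0,0,0],[0,0,0.035],50],[[0,0,0],[0,0,0.07],50],[[0,0,0],[0,0,0.105],50],[[0,0,0],[0,0,0.13],50],[[0,0,0],[0,0,0.141],50]])

```text
time: 24.2
ee_pos: [0.4767, 0.069, 0.2255]
tcp_rot: [-90.0, 0.1, 0.1]
wrist_force: [-0.1, -0.0, -2.4]
opening: 0.0564
```

Request:
play_rows(moves=[[[0,0,0],[0,0.02,0],50],[[0,0,0],[0,0.05,0],50],[[0,0,0],[0,0.08,0],50],[[0,0,0],[0,0.105,0],50],[[0,0,0],[0,0.12,0],50]])

```text
time: 24.7
ee_pos: [0.4763, 0.0663, 0.1037]
tcp_rot: [-90.0, 0.2, -0.0]
wrist_force: [-0.8, 0.1, -2.5]
opening: 0.0567
```

```bash
python3 go.py 478.3 66.7 87 0; python3 - <<'E'
from h import *
s=shot("scene",20); crop(s,310,140,430,270,5,"pics/s20.png");f=lambda P:((proj(s,P)[0]-[310,140])*5).round(0)
print(f([.4783,.0667,.073]),f([.4783,.0667,.1]),f([.4783,.0667,.14]))
E
```

```text
t 24.7 at [476.3  66.3 103.7] rot [-90.    0.2  -0. ] q [  8.  -5. -14.  81.  -0.  98.] F [-0.8  0.1 -2.5] op 56.7
turn [ 0.03 -0.01 -0.17] shift [0.0021 0.0167 0.0004]
[254. 482.] [260. 426.] [270. 338.]
```

View pics/s20.png

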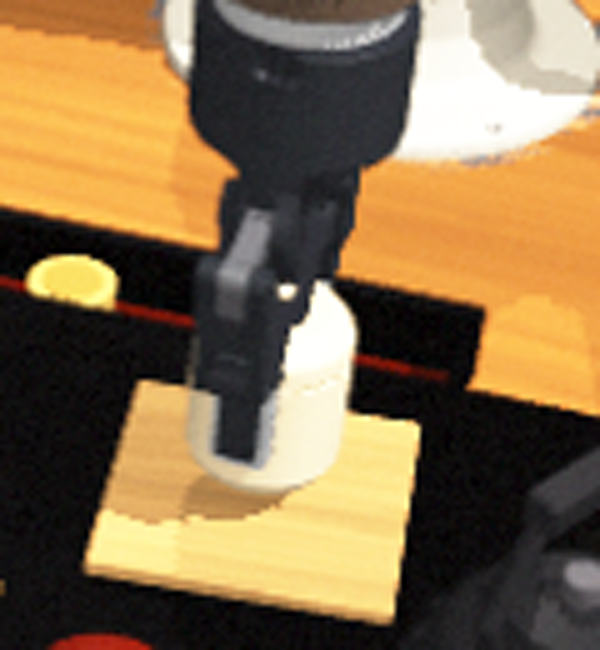

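Request:
play_rows(moves=[[[0,0,0],[0.001,0.003,0],50],[[0,0,0],[0.001,0.006,0],50],[[0,0,0],[0.001,0.009,0],50],[[0,0,0],[0.001,0.011,0],50],[[0,0,0],[0.001,0.011,0],50]])

```text
time: 25.25
ee_pos: [0.4787, 0.0665, 0.0955]
tcp_rot: [-90.0, -0.0, 0.0]
wrist_force: [0.4, 0.8, -2.2]
opening: 0.0566
```

Request:
play_rows(moves=[[[0,0,0],[0,0.001,0],50],[[0,0,0],[0,0.002,0],50],[[0,0,0],[0,0.0025,0],50],[[0,0,0],[0,0.0025,0],50],[[0,0,0],[0,0.0025,0],50]])

```text
time: 25.75
ee_pos: [0.4786, 0.0666, 0.0928]
tcp_rot: [-90.0, 0.0, 0.0]
wrist_force: [-0.1, 0.3, -2.3]
opening: 0.0565
```

Request:
play_rows(moves=[[[0,0,0],[0,0.0005,0],50],[[0,0,0],[0,0.001,0],50],[[0,0,0],[0,0.0015,0],50],[[0,0,0],[0,0.0015,0],50],[[0,0,0],[0,0.0015,0],50]])

```text
time: 26.25
ee_pos: [0.4786, 0.0666, 0.0912]
tcp_rot: [-90.0, 0.0, 0.0]
wrist_force: [0.4, 1.2, -1.6]
opening: 0.0564
```

Request:
play_rows(moves=[[[0,0,0],[0,0.0005,0],50],[[0,0,0],[0,0.001,0],50],[[0,0,0],[0,0.0015,0],50],[[0,0,0],[0,0.0015,0],50],[[0,0,0],[0,0.0015,0],50]])

```text
time: 26.75
ee_pos: [0.4786, 0.0666, 0.0898]
tcp_rot: [-90.0, -0.0, 0.0]
wrist_force: [0.0, 0.2, -2.2]
opening: 0.0564
```

Request:
play_rows(moves=[[[0,0,0],[0,0.0005,0],50],[[0,0,0],[0,0.001,0],50],[[0,0,0],[0,0.0015,0],50],[[0,0,0],[0,0.0015,0],50],[[0,0,0],[0,0.0015,0],50]])

```text
time: 27.25
ee_pos: [0.4786, 0.0666, 0.0882]
tcp_rot: [-90.0, 0.0, 0.0]
wrist_force: [-0.1, -0.4, -1.9]
opening: 0.0568
```

```bash
python3 - <<'E'
from h import *
F=[]
for i in range(2):
    s=camera("scene"); o=get_obs(); F.append(np.r_[o["ee_pos"]*1000,o["wrist_force"]])
print(np.mean(F,0).round(1)); crop(s,310,140,430,270,5,"pics/s21.png")
E
```

```text
[ 4.786e+02  6.660e+01  8.830e+01  4.000e-01  4.000e-01 -2.200e+00]
```

View pics/s21.png

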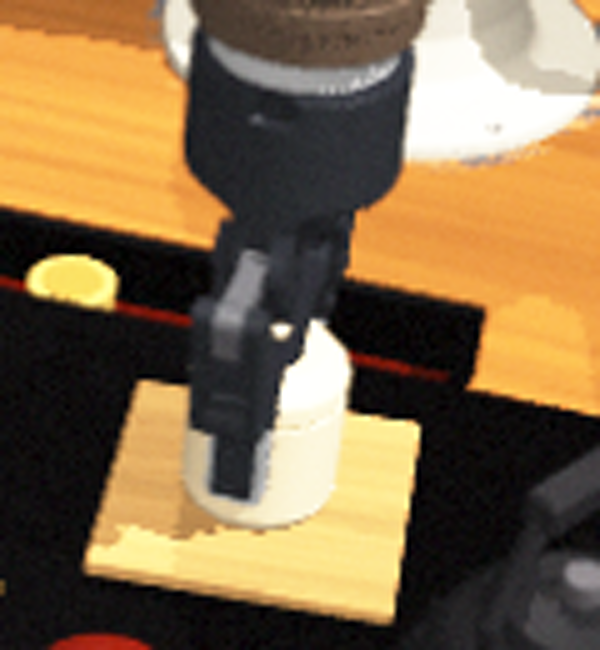

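Not yet touching; continue in 1.5 mm steps.

Request:
play_rows(moves=[[[0,0,0],[0,0.0005,0],50],[[0,0,0],[0,0.001,0],50],[[0,0,0],[0,0.0015,0],50],[[0,0,0],[0,0.0015,0],50],[[0,0,0],[0,0.0015,0],50]])

```text
time: 27.85
ee_pos: [0.4787, 0.0666, 0.0872]
tcp_rot: [-90.0, -0.0, 0.0]
wrist_force: [-2.7, -0.0, 5.6]
opening: 0.057
```

Request:
play_rows(moves=[[[0,0,0],[0,0.0005,0],50],[[0,0,0],[0,0.001,0],50],[[0,0,0],[0,0.001,0],50],[[0,0,0],[0,0.001,0],50],[[0,0,0],[0,0.001,0],50]])

```text
time: 28.35
ee_pos: [0.4787, 0.0666, 0.0872]
tcp_rot: [-90.0, -0.1, 0.0]
wrist_force: [-7.3, -0.3, 13.7]
opening: 0.0567
```

Request:
play_rows(moves=[[[0,0,0],[0,-0.001,0],50],[[0,0,0],[0,-0.001,0],72],[[0,0,0],[0,-0.001,0],80],[[0,0,0],[0,-0.001,0],90],[[0,0,0],[0,-0.001,0],100]])

```text
time: 28.85
ee_pos: [0.4786, 0.0666, 0.0866]
tcp_rot: [-90.0, 0.0, 0.0]
wrist_force: [0.3, -0.6, -0.0]
opening: 0.0853
```

Request:
play_rows(moves=[[[0,0,0],[0,0,0],100],[[0,0,0],[0,-0.01,0],100],[[0,0,0],[0,-0.04,0],100],[[0,0,0],[0,-0.08,0],100],[[0,0,0],[0,-0.125,0],100]])

```text
time: 29.35
ee_pos: [0.478, 0.0665, 0.2132]
tcp_rot: [-90.0, 0.1, 0.0]
wrist_force: [1.8, -0.1, 0.2]
opening: 0.0852
```

```bash
python3 go.py 618 -79 240 0; python3 - <<'E'
from h import *
s=shot("scene",22); crop(s,310,140,430,270,5,"pics/s22.png")
E
```

```text
t 29.4 at [478.   66.5 213.2] rot [-90.    0.1   0. ] q [ 8. -5. -1. 93.  0. 98.] F [ 1.8 -0.1  0.2] op 85.2
turn [ 0.01  0.   -0.06] shift [ 0.1399 -0.0269 -0.1455]
```

View pics/s22.png

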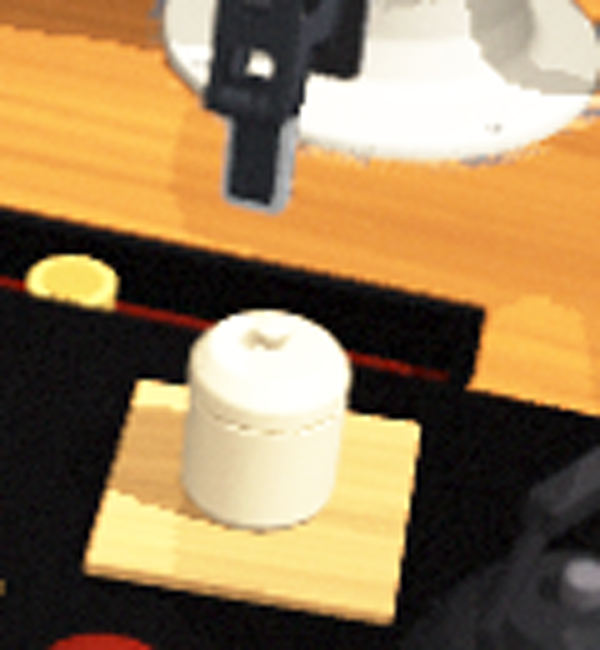

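Request:
play_rows(moves=[[[0,0,0],[0.02,-0.02,-0.02],100],[[0,0,0],[0.05,-0.027,-0.052],100],[[0,0,0],[0.08,-0.027,-0.083],100],[[0,0,0],[0.11,-0.027,-0.114],100],[[0,0,0],[0.14,-0.027,-0.1455],100]])

```text
time: 29.9
ee_pos: [0.6197, -0.0803, 0.2396]
tcp_rot: [-90.0, -0.1, 0.0]
wrist_force: [0.5, 0.6, 0.2]
opening: 0.0857
```

Request:
play_rows(moves=[[[0,0,0],[0,0.02,0],100],[[0,0,0],[0,0.05,0],100],[[0,0,0],[0,0.08,0],100],[[0,0,0],[0,0.1,0],100],[[0,0,0],[0,0.1,0],100]])

```text
time: 30.4
ee_pos: [0.6173, -0.0788, 0.1361]
tcp_rot: [-90.0, 0.3, -0.0]
wrist_force: [-0.3, -0.3, -0.2]
opening: 0.0853
```

```bash
python3 go.py 618.5 -79 90 0; python3 - <<'E'
from h import *
s=shot("scene",23);c=shot("top",23); crop(s,170,150,340,300,4,"pics/s23.png"); crop(c,140,110,400,270,3,"pics/t23.png")
f=lambda P:((proj(s,P)[0]-[170,150])*4).round(0)
print([f([.618+.032*np.cos(a),-.079+.032*np.sin(a),.125]).tolist() for a in np.radians([0,90,180,270])])
# kettle/caddy check in top
print("knob kettle pred",((proj(c,[.599,.1975,.175])[0]-[140,110])*3).round(0),"caddy knob",((proj(c,[.4783,.0667,.151])[0]-[140,110])*3).round(0))
E
```

```text
t 30.4 at [617.3 -78.8 136.1] rot [-90.    0.3  -0. ] q [-7. 14. 10. 86. -0. 83.] F [-0.3 -0.3 -0.2] op 85.3
turn [-0.03 -0.   -0.26] shift [ 0.0014  0.0461 -0.0002]
[[312.0, 403.0], [415.0, 377.0], [379.0, 314.0], [280.0, 338.0]]
knob kettle pred [ 96. 142.] caddy knob [272. 304.]
```

View pics/s23.png

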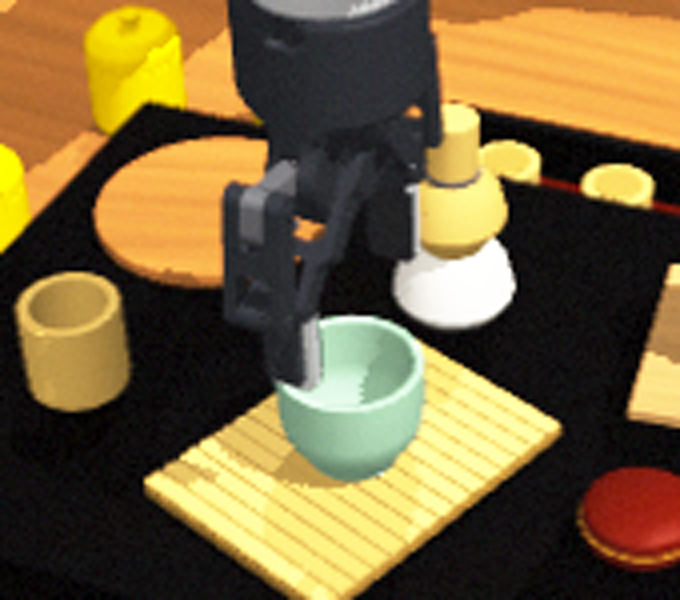

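View pics/t23.png

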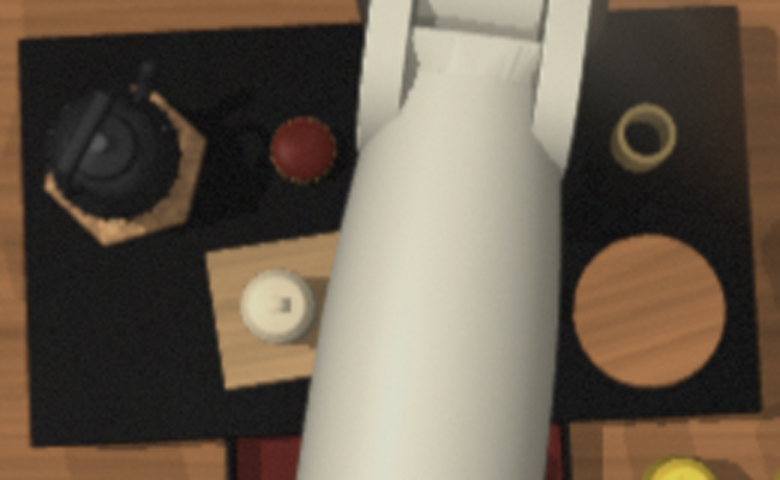

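Request:
play_rows(moves=[[[0,0,0],[0.001,0.012,0.001],100],[[0,0,0],[0.001,0.024,0.001],100],[[0,0,0],[0.001,0.036,0.001],100],[[0,0,0],[0.001,0.047,0.001],100],[[0,0,0],[0.001,0.047,0.001],100]])

```text
time: 31.0
ee_pos: [0.6186, -0.0778, 0.0894]
tcp_rot: [-90.0, 0.2, 0.0]
wrist_force: [-0.4, 0.0, 0.8]
opening: 0.0855
```

Request:
play_rows(moves=[[[0,0,0],[0,0,0],85],[[0,0,0],[0,0,0],75],[[0,0,0],[0,0,0],65],[[0,0,0],[0,0,0],58],[[0,0,0],[0,0,0],55]], grip_force=35)

```text
time: 31.5
ee_pos: [0.62, -0.078, 0.0927]
tcp_rot: [-90.0, -0.1, 0.0]
wrist_force: [-1.4, 0.2, 5.1]
opening: 0.0633
```

Request:
play_rows(moves=[[[0,0,0],[0,0,0],55],[[0,0,0],[0,-0.003,0],55],[[0,0,0],[0,-0.008,0],55],[[0,0,0],[0,-0.018,0],55],[[0,0,0],[0,-0.03,0],55]], grip_force=40)

```text
time: 32.0
ee_pos: [0.6194, -0.0779, 0.1223]
tcp_rot: [-90.0, 0.0, 0.0]
wrist_force: [-0.3, -0.2, -2.0]
opening: 0.0629
```

Request:
play_rows(moves=[[[0,0,0],[0,-0.02,0],55],[[0,0,0],[0,-0.045,0],55],[[0,0,0],[0,-0.07,0],55],[[0,0,0],[0,-0.095,0],55],[[0,0,0],[0,-0.105,0],55]])

```text
time: 32.5
ee_pos: [0.6203, -0.078, 0.2305]
tcp_rot: [-90.0, -0.2, 0.0]
wrist_force: [0.1, 0.6, -0.4]
opening: 0.0629
```

```bash
python3 go.py 477.6 -231 220 0; python3 - <<'E'
from h import *
s=shot("scene",24);c=camera("top"); crop(s,170,60,340,300,3,"pics/s24.png")
p=blob(c,(5,60,70),(25,255,255),(325,180,388,245)); w=plane(c,p,.073)*1000; h=cv2.convexHull(w.astype(np.float32))[:,0]
print("saucer",circ(h.astype(float)),cv2.minAreaRect(h))
E
```

```text
t 32.5 at [620.3 -78.  230.5] rot [-90.   -0.2   0. ] q [-7. 15. 22. 96.  0. 83.] F [ 0.1  0.6 -0.4] op 62.9
turn [0.03 0.   0.24] shift [-0.1427  0.01   -0.153 ]
saucer (array([ 477.42016438, -230.98235977]), np.float64(62.137654735023034)) ((477.89654541015625, -230.94110107421875), (122.52267456054688, 122.27030181884766), 89.81163024902344)
```

View pics/s24.png

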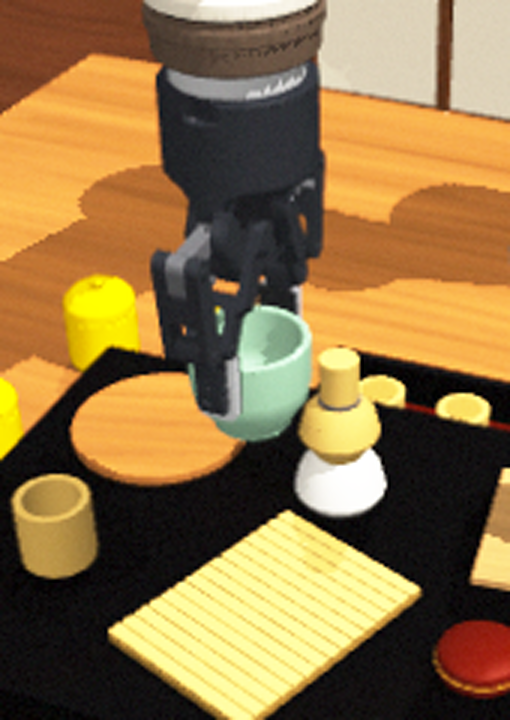

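Request:
play_rows(moves=[[[0,0,0],[-0.01,0,-0.011],55],[[0,0,0],[-0.03,0,-0.032],55],[[0,0,0],[-0.055,0,-0.058],55],[[0,0,0],[-0.08,0,-0.085],55],[[0,0,0],[-0.105,0,-0.112],55]])

```text
time: 33.1
ee_pos: [0.5125, -0.1909, 0.2251]
tcp_rot: [-90.0, 0.1, 0.0]
wrist_force: [0.6, -0.6, -1.7]
opening: 0.0632
```

Request:
play_rows(moves=[[[0,0,0],[-0.022,0,-0.023],55],[[0,0,0],[-0.034,0,-0.037],55],[[0,0,0],[-0.037,0.01,-0.041],55],[[0,0,0],[-0.037,0.03,-0.041],55],[[0,0,0],[-0.037,0.055,-0.041],55]])

```text
time: 33.6
ee_pos: [0.4773, -0.231, 0.1702]
tcp_rot: [-90.0, -0.0, -0.0]
wrist_force: [0.4, 0.3, -1.2]
opening: 0.0631
```

Request:
play_rows(moves=[[[0,0,0],[0,0.02,0],55],[[0,0,0],[0,0.04,0],55],[[0,0,0],[0,0.055,0],55],[[0,0,0],[0,0.066,0],55],[[0,0,0],[0,0.066,0],55]])

```text
time: 34.1
ee_pos: [0.4768, -0.2304, 0.1038]
tcp_rot: [-89.9, 0.1, 0.0]
wrist_force: [-0.2, -0.0, -1.7]
opening: 0.063
```

```bash
python3 go.py 477.6 -231 91 0; python3 - <<'E'
from h import *
s=shot("scene",25); crop(s,180,120,300,230,5,"pics/s25.png")
E
```

```text
t 34.1 at [ 476.8 -230.4  103.8] rot [-89.9   0.1   0. ] q [-26.   2.  -7.  81.   0.  64.] F [-0.2 -0.  -1.7] op 63.0
turn [-0.07  0.01 -0.14] shift [ 0.0008  0.0128 -0.0006]
```

View pics/s25.png

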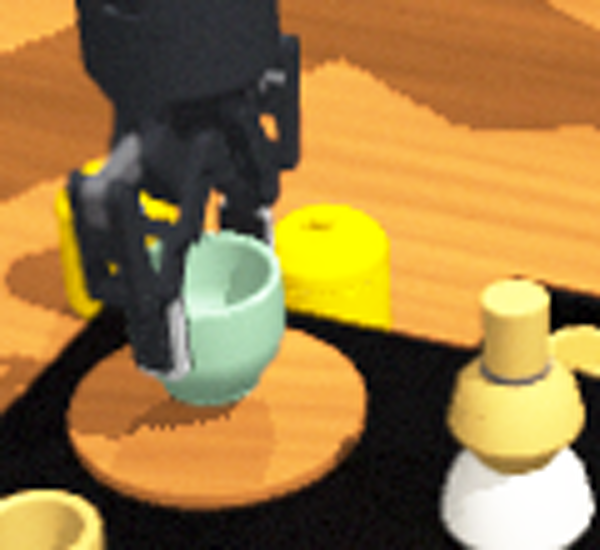

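Bowl is centred over the saucer, about 12 mm up. Lower slowly.

Request:
play_rows(moves=[[[0,0,0],[0,0.003,0],55],[[0,0,0],[0,0.006,0],55],[[0,0,0],[0,0.009,0],55],[[0,0,0],[0,0.009,0],55],[[0,0,0],[0,0.009,0],55]])

```text
time: 34.65
ee_pos: [0.4776, -0.231, 0.0969]
tcp_rot: [-90.0, -0.0, 0.0]
wrist_force: [-0.2, -0.2, -1.4]
opening: 0.0631
```

Request:
play_rows(moves=[[[0,0,0],[0,0.001,0],55],[[0,0,0],[0,0.002,0],55],[[0,0,0],[0,0.0025,0],55],[[0,0,0],[0,0.0025,0],55],[[0,0,0],[0,0.0025,0],55]])

```text
time: 35.15
ee_pos: [0.4776, -0.2309, 0.0943]
tcp_rot: [-90.0, 0.0, 0.0]
wrist_force: [-0.2, 0.4, -1.9]
opening: 0.0627
```

Request:
play_rows(moves=[[[0,0,0],[0,0.0005,0],55],[[0,0,0],[0,0.001,0],55],[[0,0,0],[0,0.0015,0],55],[[0,0,0],[0,0.0015,0],55],[[0,0,0],[0,0.0015,0],55]])

```text
time: 35.65
ee_pos: [0.4776, -0.2309, 0.0928]
tcp_rot: [-90.0, 0.0, 0.0]
wrist_force: [-0.3, -0.6, -1.1]
opening: 0.063
```

Request:
play_rows(moves=[[[0,0,0],[0,0.0005,0],55],[[0,0,0],[0,0.001,0],55],[[0,0,0],[0,0.0015,0],55],[[0,0,0],[0,0.0015,0],55],[[0,0,0],[0,0.0015,0],55]])

```text
time: 36.15
ee_pos: [0.4777, -0.231, 0.0927]
tcp_rot: [-90.0, -0.1, 0.0]
wrist_force: [-4.6, 3.2, 9.2]
opening: 0.0632
```

Contact. Ease up 1 mm and release.

Request:
play_rows(moves=[[[0,0,0],[0,-0.001,0],55],[[0,0,0],[0,-0.001,0],78],[[0,0,0],[0,-0.001,0],88],[[0,0,0],[0,-0.001,0],100],[[0,0,0],[0,-0.001,0],100]])

```text
time: 36.65
ee_pos: [0.4776, -0.231, 0.0922]
tcp_rot: [-90.0, 0.0, 0.0]
wrist_force: [-0.1, 0.6, -0.1]
opening: 0.0852
```

Request:
play_rows(moves=[[[0,0,0],[0,0,0],100],[[0,0,0],[0,-0.015,0],100],[[0,0,0],[0,-0.05,0],100],[[0,0,0],[0,-0.09,0],100],[[0,0,0],[0,-0.14,0],100]])

```text
time: 37.15
ee_pos: [0.477, -0.2306, 0.2338]
tcp_rot: [-90.0, 0.1, 0.0]
wrist_force: [0.6, 0.7, 0.6]
opening: 0.0853
```

```bash
python3 go.py 300 -400 280 0
```

```text
t 37.1 at [ 477.  -230.6  233.8] rot [-90.    0.1   0. ] q [-26.   2.   8.  95.  -0.  64.] F [0.6 0.7 0.6] op 85.3
turn [-0.03  0.   -0.07] shift [-0.177  -0.0461 -0.1694]
```

Request:
play_rows(moves=[[[0,0,0],[-0.03,-0.03,-0.03],100],[[0,0,0],[-0.06,-0.046,-0.06],100],[[0,0,0],[-0.09,-0.046,-0.09],100],[[0,0,0],[-0.12,-0.046,-0.12],100],[[0,0,0],[-0.15,-0.046,-0.15],100]])

```text
time: 37.65
ee_pos: [0.3263, -0.3819, 0.2798]
tcp_rot: [-90.1, -0.1, 0.0]
wrist_force: [0.8, -0.4, -0.8]
opening: 0.0851
```

Request:
play_rows(moves=[[[0,0,0],[-0.02,0,-0.02],100],[[0,0,0],[-0.03,0,-0.05],100],[[0,0,0],[-0.03,0,-0.08],100],[[0,0,0],[-0.03,0,-0.08],100],[[0,0,0],[-0.03,0,-0.08],100]])

```text
time: 38.15
ee_pos: [0.2974, -0.4612, 0.2788]
tcp_rot: [-90.0, 0.0, -0.1]
wrist_force: [0.6, 0.8, 0.0]
opening: 0.0855
```

```bash
python3 - <<'E'
from h import *
s=shot("scene",26);c=shot("top",26); crop(c,140,110,400,270,3,"pics/t26.png")
f=lambda P:((proj(c,P)[0]-[140,110])*3).round(0)
print("kettle knob",f([.599,.1975,.175]),"caddy knob",f([.4783,.0667,.151]))
p=blob(c,(45,25,60),(100,255,255),(325,180,390,245),5); w=plane(c,p,.125)*1000; h=cv2.convexHull(w.astype(np.float32))[:,0]
print("bowl",circ(h.astype(float)))
p=blob(c,(0,0,130),(40,75,255),(212,190,252,235)); w=plane(c,p,.126)*1000; h=cv2.convexHull(w.astype(np.float32))[:,0]
print("caddy",circ(h.astype(float)))
m=(c["img"].max(2)>75).astype(np.uint8)
for n,b in (("lid",(338,139,371,172)),("inc",(226,145,257,176)),("whisk",(280,190,314,226))):
    x0,y0,x1,y1=b; cs,_=cv2.findContours(m[y0:y1,x0:x1],cv2.RETR_EXTERNAL,cv2.CHAIN_APPROX_NONE)
    w=plane(c,max(cs,key=len)[:,0]+[x0,y0],.073)*1000; print(n,circ(cv2.convexHull(w.astype(np.float32))[:,0].astype(float)))
E
```

```text
kettle knob [ 96. 142.] caddy knob [272. 304.]
bowl (array([ 477.20390666, -232.06455425]), np.float64(31.366738356286557))
caddy (array([479.09124163,  66.42756261]), np.float64(28.149194829165175))
lid (array([ 619.96979622, -227.85463628]), np.float64(27.443661694381372))
inc (array([610.1054096 ,  51.93515176]), np.float64(26.088283107577126))
whisk (array([489.81295843, -88.71687699]), np.float64(29.733518028249527))
```

View pics/t26.png

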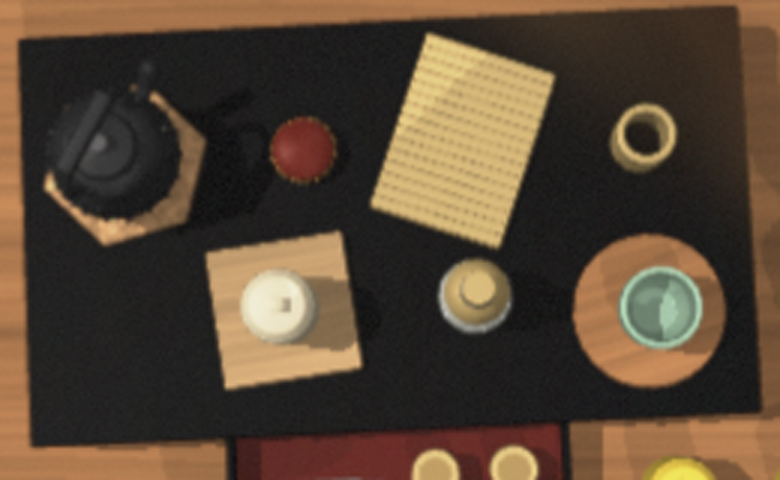

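View pics/scene26.png

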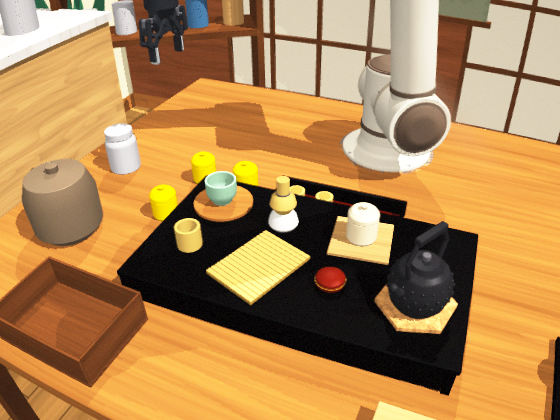

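```bash
python3 -c "from workcell import job_done; print(job_done())"
```

```text
the job is handed in; nothing more can be done
None
```

The swap is done and handed in at about 38 s. I moved the bowl to the mat, the kettle to the hexagonal trivet, the caddy to the square board, then the bowl to the round saucer. Each was lowered in steps of about 1.5 mm or less until the wrist force showed contact, then released; no tipping or drop was seen.

The last checks, taken from the camera pictures with the arm clear:

| Thing | Stand | Distance from the stand's centre |
|---|---|---|
| Bowl | Round saucer | about 1 mm |
| Caddy | Square board | about 1 mm |
| Kettle | Hexagonal trivet | about 3 mm |

- **Bystanders:** the whisk, incense case and lid rest measured within 1 mm of where they began.
- **Kettle check:** its position was judged from the lid knob alone. The side view put the knob on the centre, while the top view gave the 3 mm. Both are within the 15 mm tolerance.
- **Failures:** none of the checks failed. The caddy and bowl set-downs pressed briefly with about 14 N and 9 N before I eased off and let go.

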